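Sort the units removed from the street cabinet into their return trays

ROBOT

A 6-joint arm with a two-finger parallel gripper is mounted at the origin on the work surface. World frame = base frame: x ahead of the robot, y to its left, z up, the work surface at z = 0. Lengths are in mm, angles in rad, forces in N, time in s.
With the tool pointing down it reaches from about 350 to 875 mm from the base axis. Payload 4.2 kg.
Tool frame: the origin (TCP) lies between the finger pads; the fingertips stand 11 mm ahead of it and the grasp point (between the pads) lies 8 mm behind it (bot.finger_overhang is the distance from the TCP to the fingertips, in mm); z points along the fingers, y is the direction in which the jaws open and shut (so a half turn about z gives the same grasp; the last joint's range is limited). The gripper opens to 87 mm and grips with 3 to 60 N. Pads are 19 mm wide; open, the fingers measure 117 mm over their backs; the gripper's body (75 mm by 190 mm) begins 51 mm behind the grasp point.
Start: joints at [1.421, 0.385, 0.008, 0, -1.194, -0.259], TCP at [248.409, 573.491, 204.85] pointing down, gripper open.
Joint ranges: [-3.14, 3.14], [-1.21, 2.06], [-1.07, 1.41], [-3.16, 2.05], [-2.99, -0.16], [-3.1, 3.1]. Speed limits (rad/s): [2.79, 2.79, 3.14, 3.14, 3.14, 3.14].

INTERFACE

Orientations are given as a unit quaternion [x, y, z, w].
In Python, from cell import bot gives the robot as it stands. The module is installed in compiled form; this text tells all that it offers.
- The arm moves only by the tool send_rows, never from a script. Its argument "plan" is a list of rows, each a list of 3 entries, a list of its own where there are three numbers: the opening, from 0 (shut) to 1 (fully open), then the shift along the tool's x, y, z in mm, then the turn, a rotation vector about the tool's x, y, z in degrees. In form: [[jaw, [tx, ty, tz], [ax, ay, az]], ...]. A call has 1 to 20 rows; each row shifts and turns the commanded pose from where the row before left it, along the tool's axes as they then stand; what a row does not reach is not made up. A row lasts 1/12 s, in which the tool goes at most 41.7 mm and 7.16 degrees, less where a joint would pass 70% of its speed; a pose out of reach is approached as far as the arm can. A call with a gripper value outside its range is refused whole. The fingers move at their own pace and stop on an object; "force" is the grip in N (left out, the last holds). Time passes only in rows, so rows that do not move let the fingers close. It gives the time, the measured TCP pose, the force and the opening at its end, in the units of the state.
- bot.sense(): the state, without advancing time (a new reading comes with each control period).
- bot.snapshot(name): name is "scene" or "top"; returns a dict with "color" (480x640x3 uint8, red, green, blue), "range_z" (480x640 float32, mm along the optical axis (not along the pixel's ray), 0 where there is no reading), "intrinsics" (3x3 intrinsics, pixels), "xyz" and "rotation" of the camera in the world. Camera axes: x right, y down, z forward; pixel columns grow to the right and rows downward; lengths in mm; the calibration is good to about 2 mm. A picture is of the moment at which its call begins.
- bot.hand_in(): hands the job in, once; it reports no verdict.
The state is a dict: "time": time; "qpos": joint angles; "qd": joint speeds; "joint_torque": joint torques, N m; "tcp_pos": TCP position; "tcp_rot": TCP orientation; "force": force on the tool from outside, world axes, zero at the start; "moment": the same for the moment, N m; "gripper_width": finger opening in mm.
Only numpy, scipy, OpenCV 4.12 (cv2) and the standard library are available. Lean on these libraries where they do the work, as an engineer would, in place of code of your own. Each camera call takes 0.05 s, during which the arm holds its last target.

TASK

Sort the parts removed from the street cabinet into their white return trays. First pull the surge cartridge straight up out of its sprung clip strip and stand it in the narrow tray; then take the stack apart one unit at a time from the top down, the rest left standing where it is: the round antenna into the round tray, the square power adapter into the square tray and the oblong media converter into the oblong tray. Set each down upright and flat on its tray's floor, inside the rim, without tipping or dropping anything, and let go of it before you go on to the next.

Things in the scene. Friction and masses are not known exactly. Their poses are not given: they have to be found in the camera images.
- cartridge: Surge cartridge: grey block, 50 mm (x) by 18 (y), 40 tall, about 70 g. Origin: centre of the underside, z up. A 15 mm wide copper waist at height 8 to 16 mm holds the clip's jaws. It starts upright in the strip's middle seat, x along the strip's x. Grip it across y, fingertips 20 mm or more above its underside, and pull straight up: it yields at 5 to 20 N and is free after 20 mm.
- puck: Round antenna: flat grey plastic cylinder, 46 mm in diameter, 26 mm tall, about 80 g, on top of the stack. Origin: centre of the underside, z up.
- adapter: Square power adapter: white plastic box, 58 by 58 mm, 32 mm tall, about 150 g, in the middle of the stack. Origin: centre of the underside, sides along its x and y, z up.
- converter: Oblong media converter: dark steel box, 110 mm (x) by 66 mm (y), 34 mm tall, about 350 g, at the bottom of the stack, on the work surface. Origin: centre of the underside, z up. Grip it across y.
- clip_strip: Clip strip, fixed: black plate 64 mm (x) by 128 (y), 6 thick, with three pairs of copper jaws along y, 42 mm apart, up to 24 mm above the work surface; only the middle pair holds a cartridge, whose underside rests on the plate at 6 mm. Origin: centre of the underside; the middle seat is at its centre, z up.
- tray_narrow: Narrow tray for the cartridge, white, fixed: the opening is 66 mm (x) by 34 mm (y). As all the trays it has a floor 3 mm above the work surface, a rim 9 mm above the work surface and walls 6 mm thick. Origin: centre of the underside, z up.
- tray_round: Round tray for the antenna, white, fixed: opening 62 mm in diameter, floor at 3 mm, rim at 9 mm, wall 6 mm. Origin: centre of the underside, z up.
- tray_square: Square tray for the adapter, white, fixed: opening 74 by 74 mm along its x and y, floor at 3 mm, rim at 9 mm, wall 6 mm. Origin: centre of the underside, z up.
- tray_oblong: Oblong tray for the media converter, white, fixed: opening 126 mm (x) by 82 mm (y), floor at 3 mm, rim at 9 mm, wall 6 mm. Origin: centre of the underside, z up.
Things that resemble listed ones, but are neither listed nor needed, are in the scene too. Leave any green look-alike of the cartridge alone. Leave any turquoise look-alike of the adapter alone.

How it is judged (in metres and radians):
On the way, in this order (a step that is already met when the one before it is completed fails the run):
1. the cartridge stands released in the narrow tray, the stack still as it was (40 mm) (horizontal distance between cartridge and tray_narrow below 0.013 m and z of cartridge in the frame of tray_narrow between 0 and 0.0055 m and angle between cartridge's own z axis and vertical below 0.08 rad and linear speed of cartridge below 0.03 m/s and contact force between the fingers and cartridge below 0.1 N and distance of each of puck, adapter, converter from where it was at the start of the episode below 0.04 m), for 0.2 s.
2. the round antenna lies released in the round tray, the rest of the stack still standing (horizontal distance between puck and tray_round below 0.013 m and z of puck in the frame of tray_round between 0 and 0.0055 m and angle between puck's own z axis and vertical below 0.08 rad and linear speed of puck below 0.03 m/s and contact force between the fingers and puck below 0.1 N and distance of each of adapter, converter from where it was at the start of the episode below 0.04 m), for 0.2 s.
3. the square adapter lies released in the square tray, the oblong unit still where it was (horizontal distance between adapter and tray_square below 0.013 m and z of adapter in the frame of tray_square between 0 and 0.0055 m and angle between adapter's own z axis and vertical below 0.08 rad and linear speed of adapter below 0.03 m/s and contact force between the fingers and adapter below 0.1 N and distance of converter from where it was at the start of the episode below 0.04 m), for 0.2 s.
4. the oblong unit lies released in the oblong tray (horizontal distance between converter and tray_oblong below 0.013 m and z of converter in the frame of tray_oblong between 0 and 0.0055 m and angle between converter's own z axis and vertical below 0.08 rad and linear speed of converter below 0.03 m/s and contact force between the fingers and converter below 0.1 N), for 0.2 s.
At the end, for the whole second after the job is handed in: Each of the four parts stands upright (within 0.08 rad) on the floor of its own tray, its centre within 13 mm of the tray's centre and its underside less than 5.5 mm above the tray's, released and at rest (under 0.03 m/s) (all of step 4 and horizontal distance between cartridge and tray_narrow below 0.013 m and z of cartridge in the frame of tray_narrow between 0 and 0.0055 m and angle between each of cartridge, puck, adapter's own z axis and vertical below 0.08 rad and linear speed of each of cartridge, puck, adapter below 0.03 m/s and contact force between the fingers and cartridge below 0.1 N and horizontal distance between puck and tray_round below 0.013 m and z of puck in the frame of tray_round between 0 and 0.0055 m and contact force between the fingers and puck below 0.1 N and horizontal distance between adapter and tray_square below 0.013 m and z of adapter in the frame of tray_square between 0 and 0.0055 m and contact force between the fingers and adapter below 0.1 N); the robot touches nothing.
It fails at once if a part is tipped by more than 0.6 rad (angle between any of cartridge, puck, adapter, converter's own z axis and vertical above 0.6 rad).
It fails at once if a part is dropped (moves faster than 0.8 m/s while not held: a fall of some 3 cm) ((linear speed of cartridge above 0.8 m/s and contact force between the fingers and cartridge below 0.1 N) or (linear speed of puck above 0.8 m/s and contact force between the fingers and puck below 0.1 N) or (linear speed of adapter above 0.8 m/s and contact force between the fingers and adapter below 0.1 N) or (linear speed of converter above 0.8 m/s and contact force between the fingers and converter below 0.1 N)).
It also fails if it takes over 104 s, if anything falls off the work surface, if the arm or the gripper's body presses on something with over 40 N, if the wrist force passes 120 N, or if a joint passes its speed limit or range.

## Working session

There is one attempt and no reset: what is moved stays moved. The work goes in short steps, Python scripts to look and compute and a tool call to move; the robot and the scene stay as the last step left them, time stands still between calls to the robot, and variables do not carry over. Pictures are saved under pics/ and viewed, and the job is handed in when it is done.

Besides the shell and the picture viewer there is one more tool, called as a command line: name --argument value ..., lists and objects as JSON in quotes. send_rows: Moves the arm, as the interface text tells. Its arguments: {"type":"object","properties":{"plan":{"type":"array"},"force":{"type":"number"}},"required":["plan"]}

```bash
mkdir -p pics; cat > h.py <<'E'
import numpy as np, cv2
from cell import bot
def snap(n,f):
    s=bot.snapshot(n); np.savez('pics/'+f+'.npz',**s); cv2.imwrite('pics/'+f+'.png',s['color'][:,:,::-1]); return s
def world(s):
    K=s['intrinsics'];z=s['range_z'];v,u=np.mgrid[0:480,0:640]
    p=np.stack([(u-K[0,2])/K[0,0]*z,(v-K[1,2])/K[1,1]*z,z],-1)
    return p@np.array(s['rotation']).T+np.array(s['xyz'])
E
python3 - <<'E'
from h import *
for n in('scene','top'):
    s=snap(n,n+'0'); print(n,s['xyz'],np.round(s['rotation'],3).tolist(),s['intrinsics'][0])
print(bot.sense())
E
```

```text
scene [ 877.6487713 -322.4524642 1004.8113248] [0.872, 0.414, -0.109, -0.236] [566.90435738   0.         326.26195661]
top [ 246.04755525  -14.06045545 1028.1671273 ] [0.716, -0.69, 0.076, -0.08] [448.19806955   0.         308.70467106]
{'time': 0.1, 'qpos': array([ 1.42061126e+00,  3.85502266e-01,  6.75383187e-03, -4.11342913e-04,
       -1.19399870e+00, -2.58622321e-01]), 'qd': array([-0.00059021, -0.00019953,  0.0023836 ,  0.0016962 , -0.00051569,
       -0.00016393]), 'joint_torque': array([-1.36882563e-04, -3.91691852e+01,  1.87934554e+01,  4.23180073e+00,
        1.34753046e-02, -6.85758232e-05]), 'tcp_pos': array([248.19975374, 572.97974148, 203.85549788]), 'tcp_rot': array([ 9.79166313e-01, -2.03057486e-01, -1.38029099e-04,  9.84331427e-04]), 'force': array([-0.17975656, -0.42286243,  0.49775753]), 'moment': array([-0.04372765,  0.01180671, -0.03236135]), 'gripper_width': 86.92770490526472}
```

```bash
sed -i "s/np.array(s\['rotation'\]).T/R.from_quat(s['rotation']).as_matrix().T/; 1a from scipy.spatial.transform import Rotation as R" h.py; python3 - <<'E'
import numpy as np;s=np.load('pics/top0.npz')
from h import world
w=world(s); print(np.round(w[240,320]),np.round(w[100:400:60,100:600:80]))
E
```

```text
[474. -31.  -2.] [[[ 817.  538.   -3.]
  [ 824.  335.   -2.]
  [ 831.  132.   -2.]
  [ 838.  -70.   -2.]
  [ 845. -272.   -1.]
  [ 851. -473.    0.]
  [ 858. -674.    1.]]

 [[ 654.  514.   -0.]
  [ 661.  318.   -0.]
  [ 667.  122.    3.]
  [ 674.  -73.    2.]
  [ 683. -269.   -2.]
  [ 690. -464.   -0.]
  [ 671. -623.   58.]]

 [[ 503.  493.    0.]
  [ 510.  303.   -1.]
  [ 517.  114.   -3.]
  [ 524.  -77.   -1.]
  [ 531. -267.   -3.]
  [ 538. -457.   -2.]
  [ 534. -624.   34.]]

 [[ 361.  474.   -2.]
  [ 367.  289.    0.]
  [ 374.  105.   -1.]
  [ 381.  -80.   -2.]
  [ 387. -263.    2.]
  [ 394. -446.    3.]
  [ 399. -625.   10.]]

 [[ 226.  455.   -1.]
  [ 233.  275.   -0.]
  [ 239.   96.   -0.]
  [ 246.  -83.   -4.]
  [ 253. -261.    1.]
  [ 259. -439.    1.]
  [ 266. -617.    3.]]]
```

View pics/top0.png

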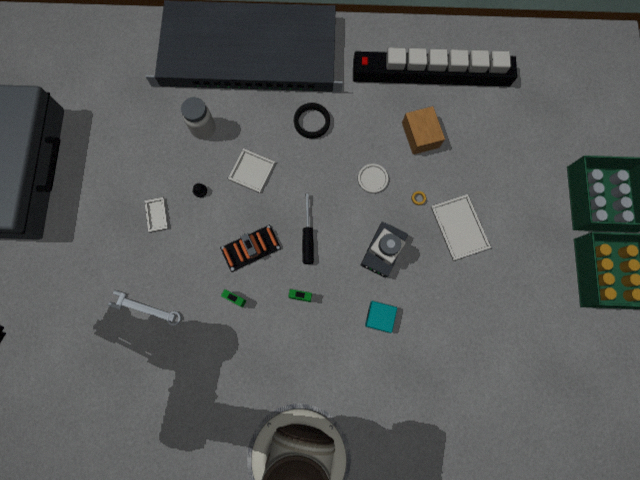

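View pics/scene0.png

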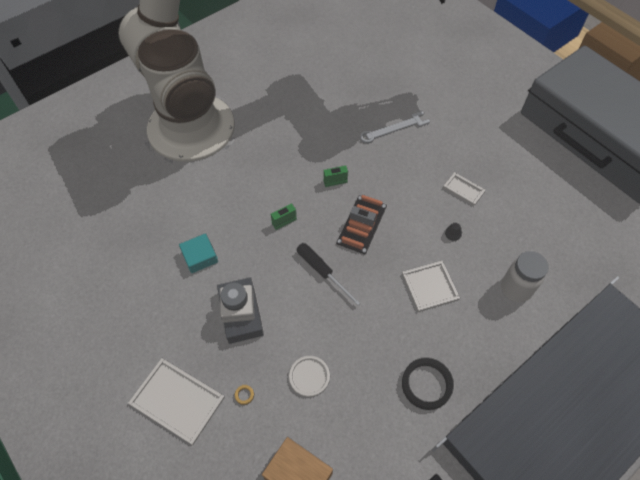

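```bash
cat >> h.py <<'E'
def plane(s,uv,z):
    K=s['intrinsics'];uv=np.asarray(uv,float).reshape(-1,2)
    d=np.c_[(uv[:,0]-K[0,2])/K[0,0],(uv[:,1]-K[1,2])/K[1,1],np.ones(len(uv))]@R.from_quat(s['rotation']).as_matrix().T
    o=np.array(s['xyz']); t=(z-o[2])/d[:,2]; return (o+d*t[:,None])[:,:2]
def rect(P):
    (c,wh,a)=cv2.minAreaRect(P.astype(np.float32))
    if wh[0]<wh[1]: wh=wh[::-1]; a+=90
    return np.round(c,1),np.round(wh,1),round((a+90)%180-90,1)
def blob(s,seed_box,z,fn):
    x0,y0,x1,y1=seed_box
    m=np.zeros((480,640),np.uint8); m[y0:y1,x0:x1]=fn(s['color'].astype(int))[y0:y1,x0:x1]
    n,l,st,_=cv2.connectedComponentsWithStats(m); i=1+np.argmax(st[1:,4])
    cs,_=cv2.findContours((l==i).astype(np.uint8),0,2)
    return plane(s,cs[0].reshape(-1,2),z)
E
python3 - <<'E'
from h import *
T=np.load('pics/top0.npz');S=np.load('pics/scene0.npz')
white=lambda c:c.min(-1)>150
print(T['color'][[215,170,179,227],[156,252,373,227]], T['color'][300,200])
for n,b,b2 in [('narrow',(135,190,180,240),(435,165,495,212)),('square',(220,140,285,200),(392,252,470,320)),('round',(350,155,395,203),(280,345,340,405)),('oblong',(425,185,500,268),(118,350,232,450))]:
    for s,bb in((T,b),(S,b2)):
        for z in (9,): print(n,rect(blob(s,bb,z,white)))
for nm,s,b in(('t',T,(130,130,500,330)),('s',S,(120,150,500,450))):
    x0,y0,x1,y1=b; 
for i,(s,b) in enumerate([(T,(200,215,310,315)),(T,(350,210,420,340)),(S,(320,160,400,260)),(S,(200,265,280,345))]):
    x0,y0,x1,y1=b; cv2.imwrite(f'pics/c{i}.png',cv2.resize(s['color'][y0:y1,x0:x1,::-1],None,fx=5,fy=5,interpolation=2)[:600])
a=[cv2.resize(cv2.imread(f'pics/c{i}.png'),(400,300)) for i in range(4)]
cv2.imwrite('pics/m.png',np.vstack([np.hstack(a[:2]),np.hstack(a[2:])]))
E
```

```text
[[165 165 160]
 [160 160 155]
 [156 157 152]
 [110 112 109]] [104 107 105]
narrow (array([516.3, 359. ]), array([65.6, 43.8]), 13.4)
narrow (array([520.4, 360. ]), array([77. , 44.8]), 13.6)
square (array([633.7, 137.7]), array([74.8, 71.4]), -22.2)
square (array([639.3, 141.5]), array([85. , 84.8]), -21.9)
round (array([ 625.9, -153.1]), array([55.8, 53.2]), 2.1)
round (array([ 630.3, -152.8]), array([71.4, 68.8]), 50.8)
oblong (array([ 511.7, -357.5]), array([125.7,  86.9]), 20.8)
oblong (array([ 517.1, -359.6]), array([136.9,  92.6]), 20.8)
```

View pics/m.png

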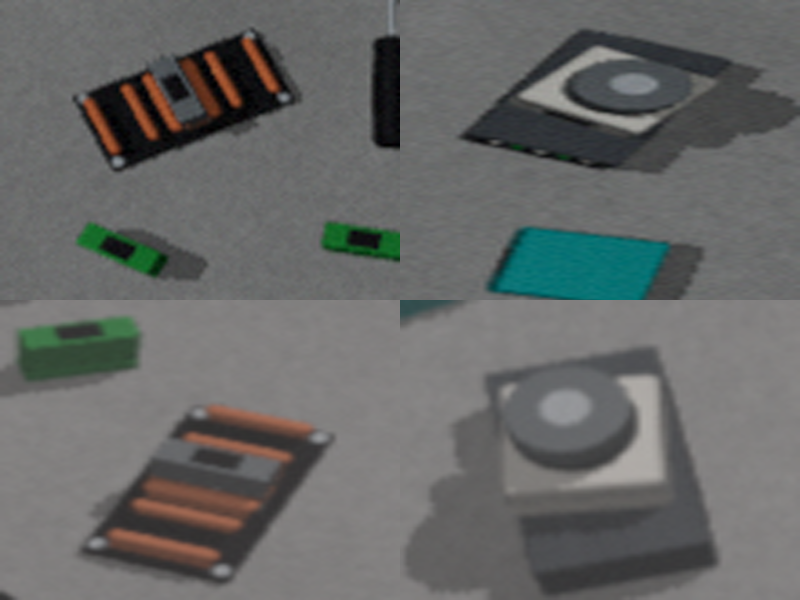

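```bash
python3 - <<'E'
from h import *
T=np.load('pics/top0.npz');S=np.load('pics/scene0.npz')
for th in (125,132,140):
  white=lambda c:c.min(-1)>th
  print(th)
  for n,b,b2 in [('narrow',(135,190,180,240),(435,165,495,212)),('square',(220,140,285,200),(392,252,470,320)),('round',(350,155,395,203),(280,345,340,405)),('oblong',(425,185,500,268),(118,350,232,450))]:
    for s,bb in((T,b),(S,b2)): print(n,*rect(blob(s,bb,9,white)))
# depth-based: stack & strip
for nm,s in(('T',T),('S',S)):
    w=world(s); X,Y,Z=w[...,0],w[...,1],w[...,2]
    def reg(c,r,z0,z1):
        m=(np.hypot(X-c[0],Y-c[1])<r)&(Z>z0)&(Z<z1); P=w[m]; return len(P),np.round(np.median(P[:,2]),1),*rect(P[:,:2])
    c=plane(s,[(390,244)] if nm=='T' else [(235,295)],92)[0]; print(nm,'puckseed',c)
    print('puck',reg(c,70,85,100)); print('adapter',reg(c,90,60,73)); print('conv',reg(c,110,28,41))
    c=plane(s,[(250,246)] if nm=='T' else [(363,215)],46)[0]; print('cartseed',c)
    print('cart',reg(c,60,40,55)); print('strip z', reg(c,80,4,60))
E
for i in 0 2; do :; done
python3 - <<'E'
import cv2,numpy as np
T=np.load('pics/top0.npz');S=np.load('pics/scene0.npz')
cv2.imwrite('pics/ct.png',cv2.resize(T['color'][220:280,215:290,::-1],None,fx=10,fy=10,interpolation=0))
cv2.imwrite('pics/cs.png',cv2.resize(S['color'][190:260,330:392,::-1],None,fx=8,fy=8,interpolation=0))
E
```

```text
125
narrow [520.7 360.1] [78.1 44.9] 13.4
narrow [522.2 361.2] [141.8 120.7] 50.9
square [639.7 141.6] [85.5 85.3] 68.1
square [641.5 143. ] [163.4 143.9] 50.8
round [ 631.  -151.8] [71.4 69.8] 0.7
round [ 629.1 -151.5] [108.  107.1] 50.8
oblong [ 516.5 -358.1] [138.5  93.3] 20.9
oblong [ 510.8 -363. ] [219.7 171.9] 50.8
132
narrow [521.  360.2] [76.5 44.9] 13.4
narrow [521.1 360.8] [82.6 48.5] 13.3
square [639.8 141.8] [84.7 83.6] -22.2
square [639.6 149.5] [101.3  93.3] 68.0
round [ 629.8 -151.8] [70.2 68.6] -87.9
round [ 629.4 -150.9] [76.2 73.3] -39.5
oblong [ 517.2 -357.9] [137.1  92.8] 20.9
oblong [ 514.6 -360.1] [143.8  95.1] 20.8
140
narrow [520.3 360.1] [74.5 44.3] 13.4
narrow [520.2 359.9] [77.8 46.5] 12.8
square [635.7 143.4] [83.9 75.1] 68.1
square [639.4 141.5] [86.5 86.2] -22.0
round [ 629.2 -152. ] [69.2 68.6] -64.4
round [ 630.3 -153.3] [72.  71.8] -84.1
oblong [ 513.5 -359.6] [128.2  92.4] 20.8
oblong [ 516.8 -359.6] [137.5  93.8] 20.8
T puckseed [ 449.59653518 -178.69267584]
puck (357, np.float64(91.6), array([ 451.9, -178.8]), array([44.9, 44.3]), 54.0)
adapter (297, np.float64(65.6), array([ 453.5, -177.9]), array([57.9, 57.2]), 56.5)
conv (665, np.float64(33.8), array([ 453.6, -176.7]), array([110.7,  66. ]), -24.9)
cartseed [443.58152903 126.19386359]
cart (177, np.float64(45.6), array([449.3, 131.6]), array([49.9, 17.9]), 27.7)
strip z (1359, np.float64(8.5), array([442.2, 128.1]), array([143.7, 130.8]), 23.9)
S puckseed [ 457.06132962 -179.28332773]
puck (508, np.float64(92.7), array([ 452.4, -180. ]), array([45.4, 44.7]), -31.5)
adapter (441, np.float64(66.5), array([ 454.2, -179.7]), array([58.6, 58.4]), 56.7)
conv (814, np.float64(34.8), array([ 453.7, -177.7]), array([111.9,  66.3]), -24.4)
cartseed [453.03428121 127.14551777]
cart (229, np.float64(46.7), array([449.2, 131.2]), array([50.1, 21.3]), 27.2)
strip z (1798, np.float64(10.5), array([451.9, 125.5]), array([156.3, 150.7]), -18.7)
```

View pics/ct.png

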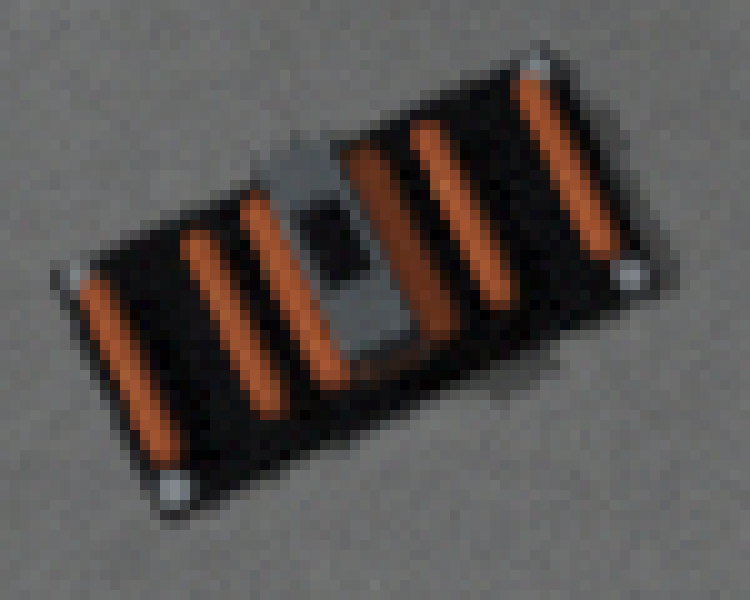

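View pics/cs.png

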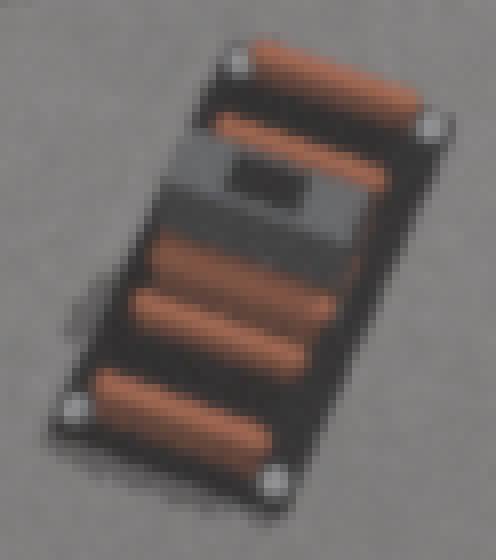

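```bash
cat >> h.py <<'E'
def go(x,y,tip,th):
    st=bot.sense(); m=R.from_quat(st['tcp_rot']).as_matrix(); p=st['tcp_pos']
    th0=np.degrees(np.arctan2(m[1,0],m[0,0])); a=np.radians(th)
    d=np.array([x,y,tip+11])-p
    dn=np.array([[np.cos(a),np.sin(a),0],[np.sin(a),-np.cos(a),0],[0,0,-1]])
    ex=R.from_matrix(m.T@dn).as_rotvec(degrees=True)
    print('t',st['time'],'tcp',p.round(1),'theta',th0.round(2),'tilt',np.round(m[:,2],3),'w',round(st['gripper_width'],1),'F',np.round(st['force'],1))
    print('turn tool-z',ex.round(2),' shift now-frame',(m.T@d).round(1),' shift after turn',(dn.T@d).round(1))
E
python3 - <<'E'
from h import *
T=np.load('pics/top0.npz')
P=plane(T,[(222,247.3),(268.8,226),(232.5,271),(279,249)],6);print(P)
for a,b in((0,1),(2,3),(2,0),(3,1)):print(np.degrees(np.arctan2(*(P[b]-P[a])[::-1])),np.linalg.norm(P[b]-P[a]))
print(P.mean(0))
go(449.3,131.4,90,27.3)
E
```

```text
[[446.16135953 196.84132405]
 [501.18264042  90.85690091]
 [391.55393266 168.28919865]
 [446.98209409  64.04533489]]
-62.564143915432794 119.41540645531707
-61.999693257403514 118.0638141524943
27.60333926670859 61.621383741472265
26.320375861780395 60.46949061445245
[446.47000668 130.00818963]
t 0.1 tcp [248.2 573.  203.9] theta -23.43 tilt [-0.001 -0.002 -1.   ] w 86.9 F [-0.2 -0.4  0.5]
turn tool-z [ 1.100e-01  4.000e-02 -5.073e+01]  shift now-frame [360.1 325.  103.5]  shift after turn [-23.8 484.6 102.9]
```

send_rows --plan '[[1, [0, 0, 0], [0, 0, -6.3]], [1, [0, 0, 0], [0, 0, -6.3]], [1, [0, 0, 0], [0, 0, -6.3]], [1, [0, 0, 0], [0, 0, -6.3]], [1, [0, 0, 0], [0, 0, -6.3]], [1, [0, 0, 0], [0, 0, -6.3]], [1, [0, 0, 0], [0, 0, -6.3]], [1, [0, 0, 0], [0, 0, -6.6]], [1, [0, 0, 0], [0, 0, 0]]]'

```text
time: 0.85
tcp_pos: [248.3, 573.2, 204.2]
tcp_rot: [0.972, 0.237, -0.0, 0.001]
force: [1.1, -0.4, 0.6]
gripper_width: 87.4
```

send_rows --plan '[[1, [-1, 25, 0], [0, 0, 0]], [1, [-1, 25, 0], [0, 0, 0]], [1, [-1, 25, 0], [0, 0, 0]], [1, [-1, 25, 0], [0, 0, 0]], [1, [-1, 25, 0], [0, 0, 0]], [1, [-1, 25, 0], [0, 0, 0]], [1, [-1, 25, 0], [0, 0, 0]], [1, [-1, 25, 0], [0, 0, 0]], [1, [-1, 25, 0], [0, 0, 0]], [1, [-1, 25, 0], [0, 0, 0]], [1, [-1, 25, 0], [0, 0, 0]], [1, [-1, 25, 0], [0, 0, 0]], [1, [-1, 25, 0], [0, 0, 0]], [1, [-1, 25, 0], [0, 0, 0]], [1, [-1, 25, 0], [0, 0, 0]], [1, [-1, 25, 0], [0, 0, 0]], [1, [-1, 25, 0], [0, 0, 0]], [1, [-1, 25, 0], [0, 0, 0]], [1, [-1, 25, 0], [0, 0, 0]], [1, [0, 0, 0], [0, 0, 0]]]'

```text
time: 2.52
tcp_pos: [449.8, 139.8, 204.6]
tcp_rot: [0.973, 0.232, -0.0, 0.0]
force: [-0.6, -0.1, -0.1]
gripper_width: 87.0
```

```bash
python3 -c "
from h import *
go(448.8,131.3,90,27.3)"
```

```text
t 2.5167 tcp [449.8 139.8 204.6] theta 26.87 tilt [-0.001 -0.001 -1.   ] w 87.0 F [-0.6 -0.1 -0.1]
turn tool-z [ 0.03  0.06 -0.43]  shift now-frame [ -4.6   7.1 103.6]  shift after turn [ -4.8   7.1 103.6]
```

send_rows --plan '[[1, [-2.4, 3.5, 20], [0, 0, 0]], [1, [-2.4, 3.5, 20], [0, 0, 0]], [1, [0, 0, 20], [0, 0, 0]], [1, [0, 0, 20], [0, 0, 0]], [1, [0, 0, 20], [0, 0, 0]], [1, [0, 0, 0], [0, 0, 0]], [1, [0, 0, 0], [0, 0, 0]], [1, [0, 0, 0], [0, 0, 0]]]'

```text
time: 3.18
tcp_pos: [448.9, 134.8, 105.9]
tcp_rot: [0.972, 0.236, 0.001, -0.0]
force: [0.3, 0.3, 0.4]
gripper_width: 87.2
```

```bash
python3 -c "
from h import *
go(448.8,131.3,28,27.3)
s=snap('top','t1'); cv2.imwrite('pics/t1c.png',cv2.resize(s['color'][190:310,180:340,::-1],None,fx=5,fy=5))
s=snap('scene','s1'); cv2.imwrite('pics/s1c.png',cv2.resize(s['color'][140:280,280:440,::-1],None,fx=4,fy=4))
"
```

```text
t 3.1833 tcp [448.9 134.8 105.9] theta 27.26 tilt [ 0.002  0.001 -1.   ] w 87.2 F [0.3 0.3 0.4]
turn tool-z [ 0.01 -0.1  -0.04]  shift now-frame [-1.8  3.  66.9]  shift after turn [-1.7  3.  66.9]
```

View pics/s1c.png

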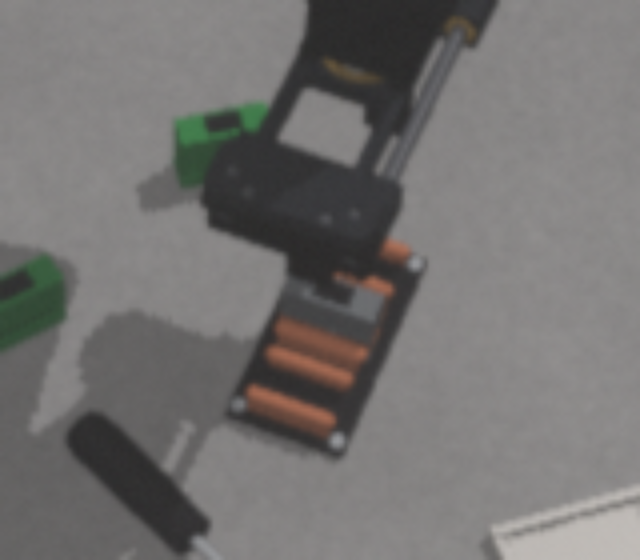

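View pics/t1c.png

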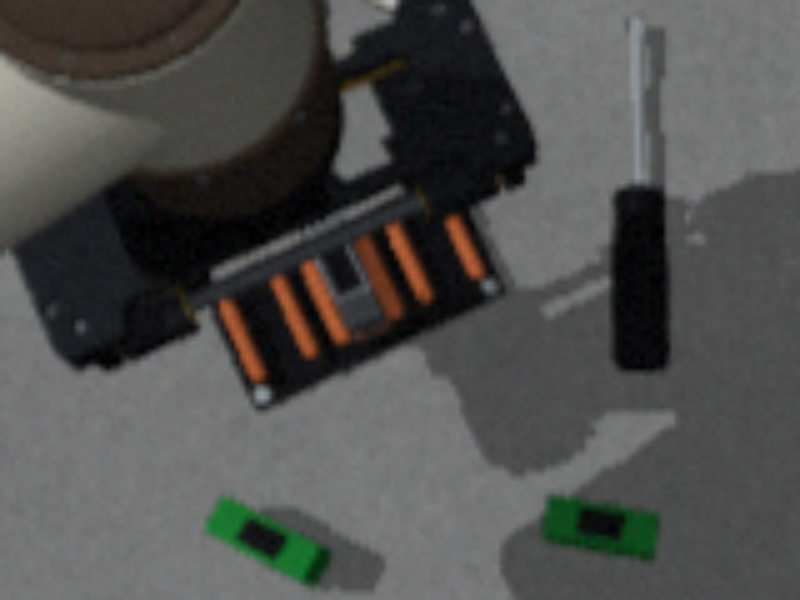

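send_rows --plan '[[1, [-1.2, 3, 10], [0, 0, 0]], [1, [0, 0, 12], [0, 0, 0]], [1, [0, 0, 12], [0, 0, 0]], [1, [0, 0, 12], [0, 0, 0]], [1, [0, 0, 10], [0, 0, 0]], [1, [0, 0, 7], [0, 0, 0]], [1, [0, 0, 2.5], [0, 0, 0]], [1, [0, 0, 0], [0, 0, 0]], [1, [0, 0, 0], [0, 0, 0]], [1, [0, 0, 0], [0, 0, 0]]]'

```text
time: 4.12
tcp_pos: [449.0, 131.3, 40.1]
tcp_rot: [0.972, 0.236, 0.001, -0.0]
force: [0.1, -0.1, -0.1]
gripper_width: 86.8
```

```bash
python3 -c "
from h import *
for i in range(1): go(448.8,131.3,28,27.3)
s=snap('scene','s2'); cv2.imwrite('pics/s2c.png',cv2.resize(s['color'][140:280,280:440,::-1],None,fx=4,fy=4))
go(448.8,131.3,28,27.3)
"
```

```text
t 4.1167 tcp [449.  131.3  40.1] theta 27.28 tilt [ 0.001  0.001 -1.   ] w 86.8 F [ 0.1 -0.1 -0.1]
turn tool-z [-0.01 -0.1  -0.02]  shift now-frame [-0.2 -0.1  1.1]  shift after turn [-0.2 -0.1  1.1]
t 4.1667 tcp [449.  131.3  40.1] theta 27.28 tilt [ 0.001  0.001 -1.   ] w 87.0 F [ 0.7 -0.5  0.3]
turn tool-z [-0.01 -0.09 -0.02]  shift now-frame [-0.2 -0.1  1.1]  shift after turn [-0.2 -0.1  1.1]
```

View pics/s2c.png

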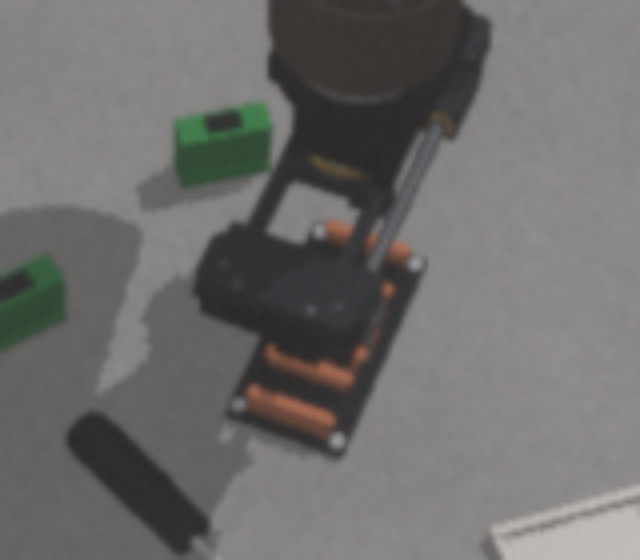

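send_rows --force 50 --plan '[[0.1, [0, 0, 0.5], [0, 0, 0]], [0.1, [0, 0, 0], [0, 0, 0]], [0.1, [0, 0, 0], [0, 0, 0]], [0.1, [0, 0, 0], [0, 0, 0]], [0.1, [0, 0, 0], [0, 0, 0]], [0.1, [0, 0, 0], [0, 0, 0]], [0.1, [0, 0, 0], [0, 0, 0]], [0.1, [0, 0, 0], [0, 0, 0]], [0.1, [0, 0, 0], [0, 0, 0]], [0.1, [0, 0, 0], [0, 0, 0]], [0.1, [0, 0, 0], [0, 0, 0]], [0.1, [0, 0, 0], [0, 0, 0]]]'

```text
time: 5.17
tcp_pos: [448.5, 131.0, 38.8]
tcp_rot: [0.972, 0.236, -0.0, 0.0]
force: [0.4, 0.3, 0.0]
gripper_width: 15.4
```

send_rows --plan '[[0.1, [0, 0, 0], [0, 0, 0]], [0.1, [0, 0, 0], [0, 0, 0]]]'

```text
time: 5.33
tcp_pos: [448.5, 131.0, 38.9]
tcp_rot: [0.972, 0.236, 0.0, -0.0]
force: [-0.1, -0.0, -0.4]
gripper_width: 9.8
```

```bash
python3 -c "
from h import *
s=snap('top','t3'); cv2.imwrite('pics/t3c.png',cv2.resize(s['color'][190:310,180:340,::-1],None,fx=5,fy=5))
s=snap('scene','s3'); cv2.imwrite('pics/s3c.png',cv2.resize(s['color'][140:280,280:440,::-1],None,fx=4,fy=4))
go(448.8,131.3,28,27.3)
"
```

```text
t 5.4333 tcp [448.5 131.   38.9] theta 27.28 tilt [ 0. -0. -1.] w 9.1 F [0.1 0.4 0.5]
turn tool-z [ 0.   -0.   -0.02]  shift now-frame [ 0.5 -0.1 -0.1]  shift after turn [ 0.5 -0.1 -0.1]
```

View pics/s3c.png

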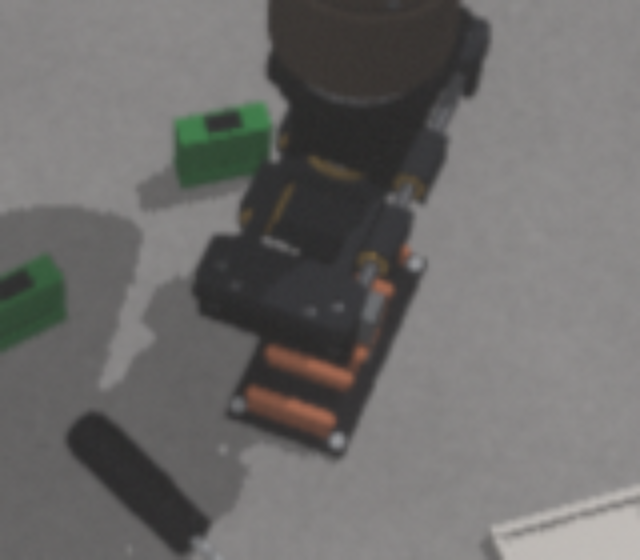

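View pics/t3c.png

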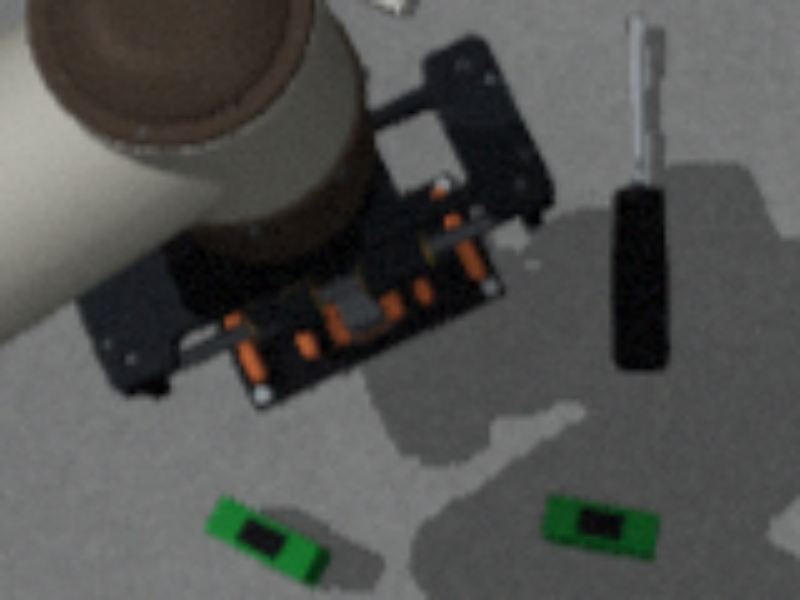

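```bash
python3 -c "
from h import *
for n in ('t3','s3'):
    s=np.load('pics/'+n+'.npz'); K=s['intrinsics']; Rm=R.from_quat(s['rotation']).as_matrix()
    for p in ([448.5,131,28],[448.5,131,46],[449.3,131.4,46],[448.5,131,120]):
        c=Rm.T@(np.array(p)-s['xyz']); print(n,p,(K@c/c[2])[:2].round(1))
    w=world(s); m=np.hypot(w[...,0]-449,w[...,1]-131)<45
    b=(slice(190,310),slice(180,340)) if n=='t3' else (slice(140,280),slice(280,440))
    z=np.clip(w[b][...,2],0,130)/130*255
    cv2.imwrite('pics/z'+n+'.png',cv2.applyColorMap(cv2.resize(z.astype(np.uint8),None,fx=4,fy=4,interpolation=0),cv2.COLORMAP_JET))
w=world(np.load('pics/t3.npz'))
print(w[238:262,240:264:2,2].round().astype(int))
"
```

```text
t3 [448.5, 131, 28] [249.1 245.4]
t3 [448.5, 131, 46] [248.  243.8]
t3 [449.3, 131.4, 46] [247.8 243.4]
t3 [448.5, 131, 120] [243.2 236.4]
s3 [448.5, 131, 28] [362.4 217.3]
s3 [448.5, 131, 46] [363.  212.5]
s3 [449.3, 131.4, 46] [363.4 212.7]
s3 [448.5, 131, 120] [365.4 191.3]
[[ 266  259  234  234  225  220  172  170  162  150  150  152]
 [ 257  233  234  229  224  218  167  161  148  148  151  150]
 [ 236  234  229  225  217  168  160  148  152  150  152  150]
 [ 237  234  221  221  166  162  151  148  151  149  152  151]
 [ 229  225  217  168  159  144  150  151  149  151  147  151]
 [ 222  217  164   47   45   82  151  150  148  149  150  148]
 [ 168  166   96   49   45  142  151  150  153  149  148  144]
 [ 165  101   85   47  140  144  151  149  148  148  145  137]
 [ 149  143   77  144  145  143  149  150  151  143  135   20]
 [ 148  145  141  144  142  143   46  151  144  136    7   16]
 [ 150  149  145  144  142   46   46  140  135   23    7    6]
 [ 147  150  144  142   45   47   43  133   25   24    4    3]
 [ 152  151  144   20   43   41   45   44   21   20    4    4]
 [ 151  148  144   25   45   42   49   50   20   25   20    8]
 [ 152  149  146   25   46   46   46   43   42   23   18    8]
 [ 149  146  140   22   44   46   45   40   30   19    3    6]
 [ 146  140    6   23   23   47   42   33   23    8    6    4]
 [ 138    4    5   20   28   37   32   17   14    6    8    5]
 [  17    5    5   26   25   28   23   12    6    8    7    5]
 [  24   21    6   22   22    6   11    4    5    6   -3    1]
 [  21   23    6    5   20    6    4    4    5    7    1   -3]
 [  20   20    5    3    6    5    4    7    3   -1    0   -1]
 [  20   23    7    6    3    4    3    6   -3    3   -1    2]
 [   2    8    6    7    5    6    3    0   -2    0 1028    6]]
```

View pics/zt3.png

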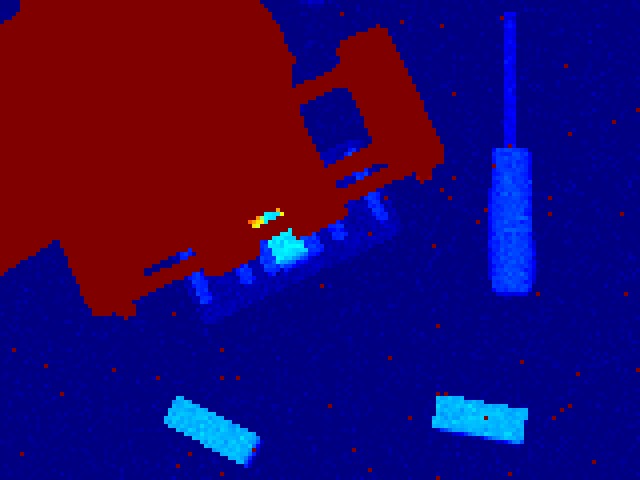

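send_rows --plan '[[0, [0, 0, 0], [0, 0, 0]], [0, [0, 0, 0], [0, 0, 0]], [0, [0, 0, 0], [0, 0, 0]], [0, [0, 0, 0], [0, 0, 0]]]'

```text
time: 5.77
tcp_pos: [448.5, 131.0, 38.9]
tcp_rot: [0.972, 0.236, -0.0, 0.0]
force: [-0.9, 1.2, 0.3]
gripper_width: 0.3
```

```bash
python3 -c "
from h import *
go(448.8,131.3,28,27.3)
s=snap('top','t4')
w=world(s);m=(w[...,2]>125)&(w[...,2]<175)&(np.hypot(w[...,0]-449,w[...,1]-131)<150)
P=w[m]-np.array([448.5,131,0]);a=np.radians(27.28);tx=P[:,0]*np.cos(a)+P[:,1]*np.sin(a);ty=P[:,0]*np.sin(a)-P[:,1]*np.cos(a)
for y in range(-100,101,5):
    q=abs(ty-y)<2.5
    if q.any(): print(y,q.sum(),tx[q].min().round(),tx[q].max().round(),np.median(P[q,2]).round())
"
```

```text
t 5.7667 tcp [448.5 131.   38.9] theta 27.28 tilt [-0. -0. -1.] w 0.3 F [-0.9  1.2  0.3]
turn tool-z [ 0.    0.   -0.02]  shift now-frame [ 0.5 -0.1 -0.1]  shift after turn [ 0.5 -0.1 -0.1]
-95 28 -36.0 4.0 169.0
-90 61 -37.0 5.0 168.0
-85 66 -38.0 6.0 168.0
-80 71 -38.0 6.0 168.0
-75 60 -37.0 7.0 168.0
-70 67 -37.0 7.0 168.0
-65 61 -33.0 9.0 169.0
-60 59 -32.0 10.0 168.0
-55 25 -33.0 4.0 166.0
-50 15 -32.0 -25.0 143.0
-45 13 -33.0 -25.0 144.0
-40 15 -33.0 -25.0 145.0
-35 18 -37.0 -24.0 146.0
-30 28 -38.0 -23.0 150.0
-25 32 -38.0 -22.0 150.0
-20 28 -38.0 -24.0 150.0
-15 28 -38.0 -23.0 150.0
-10 28 -37.0 -23.0 150.0
-5 24 -38.0 -23.0 147.0
0 13 -33.0 -25.0 143.0
5 23 -37.0 -22.0 147.0
10 24 -38.0 -23.0 149.0
15 34 -38.0 -18.0 150.0
20 38 -38.0 -15.0 152.0
25 44 -38.0 -3.0 150.0
30 53 -38.0 3.0 151.0
35 25 -36.0 -9.0 160.0
40 29 -33.0 25.0 165.0
45 33 -33.0 25.0 168.0
50 34 -33.0 24.0 165.0
55 34 -32.0 25.0 167.0
60 34 -32.0 25.0 166.0
65 70 -35.0 32.0 168.0
70 94 -37.0 38.0 169.0
75 95 -37.0 37.0 169.0
80 102 -37.0 37.0 169.0
85 98 -37.0 36.0 169.0
90 94 -38.0 37.0 169.0
95 33 -35.0 33.0 169.0
```

```bash
python3 -c "
from h import *
s=snap('scene','s4'); cv2.imwrite('pics/s4c.png',cv2.resize(s['color'][170:260,310:420,::-1],None,fx=7,fy=6.5,interpolation=2))
w=world(s);a=np.radians(27.28);P=w-np.array([448.5,131,0]);tx=P[...,0]*np.cos(a)+P[...,1]*np.sin(a);ty=P[...,0]*np.sin(a)-P[...,1]*np.cos(a)
m=(abs(tx)<45)&(abs(ty)<100)&(w[...,2]>25)&(w[...,2]<180)
h=np.histogram(w[m][:,2],bins=range(25,181,5));print(list(zip(h[1],h[0])))
print('z map');print(w[196:236:2,345:385:3,2].round().astype(int))
print(tx[196:236:2,345:385:3].round().astype(int))
print(ty[196:236:2,345:385:3].round().astype(int))
"
```

```text
[(np.int64(25), np.int64(21)), (np.int64(30), np.int64(5)), (np.int64(35), np.int64(6)), (np.int64(40), np.int64(12)), (np.int64(45), np.int64(26)), (np.int64(50), np.int64(1)), (np.int64(55), np.int64(0)), (np.int64(60), np.int64(2)), (np.int64(65), np.int64(4)), (np.int64(70), np.int64(1)), (np.int64(75), np.int64(0)), (np.int64(80), np.int64(0)), (np.int64(85), np.int64(4)), (np.int64(90), np.int64(8)), (np.int64(95), np.int64(7)), (np.int64(100), np.int64(1)), (np.int64(105), np.int64(0)), (np.int64(110), np.int64(0)), (np.int64(115), np.int64(0)), (np.int64(120), np.int64(3)), (np.int64(125), np.int64(29)), (np.int64(130), np.int64(92)), (np.int64(135), np.int64(108)), (np.int64(140), np.int64(168)), (np.int64(145), np.int64(215)), (np.int64(150), np.int64(360)), (np.int64(155), np.int64(60)), (np.int64(160), np.int64(144)), (np.int64(165), np.int64(506)), (np.int64(170), np.int64(555)), (np.int64(175), np.int64(52))]
z map
[[169 156 136 143 146 149 150 151 171 173 154 149 148   0]
 [164   2 131 135 140 140 146 146 170 164 150 150 146   3]
 [171   4   3   3 131 135 142 170 172 1
[... 2685 characters left out ...]
6  85  83  80  79  77  75  72  53 -27 -30 -41 -48]
 [ 93  91  88  87  85  83  80  78  77  -3  -4 -32 -35 -43]
 [ 93  95  92  91  88  88  84  83  80   1  -3 -31 -33 -39]
 [ 93  95  95  94  92  90  87  86  84   7  -3 -24 -32 -34]
 [ 86  93  94  92  94  94  90  88  82   9 -16 -19 -25 -29]
 [ 88  85  88  93  95  92  95  93  79   7 -14 -14 -21 -23]
 [ 15  87  87  87  86  94  96  94   7   7  -6 -11 -14 -20]
 [ 21  28  18  87  88  87  93  92  11   7  -2 -11 -12 -16]
 [ 25  33  27  28  17  87  85  87  15  11   1  -6  -9 -11]
 [ 32  30  33  32  29  28  88  86  17   9   4  -3  -2  -5]
 [ 34  31  30  28  33  31  29  27  16  12   5   3   3  -3]
 [ 40  39  35  31  28  29  32  32  19  16  11   9   6   3]]
```

View pics/s4c.png

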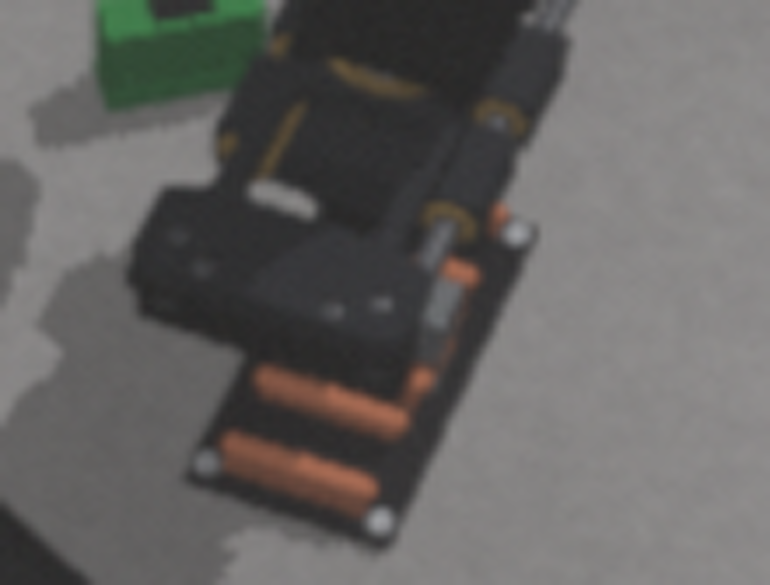

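```bash
python3 -c "
from h import *
print(bot.finger_overhang, [a for a in dir(bot) if a[0]!='_'])
s=np.load('pics/s4.npz');w=world(s);a=np.radians(27.28);P=w-np.array([448.5,131,0]);tx=P[...,0]*np.cos(a)+P[...,1]*np.sin(a);ty=P[...,0]*np.sin(a)-P[...,1]*np.cos(a)
m=(abs(tx)<45)&(abs(ty)<100)&(w[...,2]>25)&(w[...,2]<128)
for v,u in np.argwhere(m): 
  if w[v,u,2]>50: print(v,u,w[v,u,2].round(),tx[v,u].round(),ty[v,u].round())
s=np.load('pics/t4.npz');w=world(s)
P=w-np.array([448.5,131,0]);tx=P[...,0]*np.cos(a)+P[...,1]*np.sin(a);ty=P[...,0]*np.sin(a)-P[...,1]*np.cos(a)
m=(abs(tx)<45)&(abs(ty)<100)&(w[...,2]>52)&(w[...,2]<128)
print('top')
for v,u in np.argwhere(m): print(v,u,w[v,u,2].round(),tx[v,u].round(),ty[v,u].round())
"
```

```text
11.0 ['Unreachable', 'finger_overhang', 'hand_in', 'sense', 'snapshot']
163 395 128.0 30.0 -80.0
199 353 125.0 -14.0 29.0
200 355 125.0 -10.0 30.0
200 356 125.0 -8.0 29.0
201 357 101.0 -10.0 14.0
201 358 124.0 -4.0 29.0
201 359 126.0 -2.0 29.0
202 357 92.0 -11.0 11.0
202 358 94.0 -9.0 11.0
202 359 98.0 -6.0 14.0
202 360 99.0 -4.0 13.0
202 361 125.0 2.0 29.0
202 362 127.0 4.0 30.0
203 357 89.0 -11.0 11.0
203 358 90.0 -9.0 11.0
203 359 93.0 -6.0 12.0
203 360 94.0 -4.0 12.0
203 361 96.0 -2.0 12.0
203 362 100.0 0.0 14.0
203 363 100.0 2.0 13.0
203 364 125.0 8.0 29.0
204 359 89.0 -7.0 11.0
204 360 90.0 -5.0 11.0
204 361 92.0 -2.0 12.0
204 362 95.0 -0.0 13.0
204 363 95.0 2.0 13.0
204 364 98.0 4.0 14.0
205 361 85.0 -3.0 10.0
205 362 92.0 0.0 13.0
205 369 71.0 9.0 -5.0
205 370 68.0 10.0 -8.0
206 369 70.0 10.0 -4.0
207 368 70.0 9.0 -1.0
207 369 66.0 10.0 -5.0
208 368 62.0 8.0 -4.0
208 369 61.0 10.0 -5.0
214 373 50.0 20.0 -2.0
218 331 126.0 -35.0 85.0
218 333 128.0 -31.0 84.0
224 347 127.0 -3.0 85.0
227 355 128.0 13.0 86.0
227 356 126.0 14.0 84.0
top
234 284 127.0 -33.0 78.0
234 287 128.0 -36.0 84.0
243 246 96.0 -9.0 -1.0
243 247 92.0 -9.0 0.0
244 245 93.0 -10.0 -4.0
244 246 88.0 -9.0 -3.0
244 247 81.0 -8.0 -1.0
244 248 81.0 -9.0 1.0
245 245 83.0 -9.0 -6.0
245 246 78.0 -9.0 -4.0
257 237 128.0 -36.0 -28.0
269 211 128.0 -37.0 -86.0
```

```bash
python3 -c "
from h import *
a=np.radians(27.28);ex=np.array([np.cos(a),np.sin(a),0]);ey=np.array([np.sin(a),-np.cos(a),0])
for n in('t4','s4'):
    s=np.load('pics/'+n+'.npz');K=s['intrinsics'];Rm=R.from_quat(s['rotation']).as_matrix()
    for h in (30,45,60,75,90):
        r=[]
        for ty in(-12,0,12):
            p=np.array([448.5,131,h])+ex*(-9.5 if n=='t4' else 9.5)+ey*ty; c=Rm.T@(p-s['xyz']); r.append((K@c/c[2])[:2].round(1).tolist())
        print(n,h,r)
s=np.load('pics/t4.npz');print(world(s)[240:254,240:258,2].round().astype(int))
cv2.imwrite('pics/t4c.png',cv2.resize(s['color'][225:270,220:280,::-1],None,fx=12,fy=12,interpolation=0))
"
```

```text
t4 30 [[245.8, 251.1], [250.6, 248.9], [255.5, 246.7]]
t4 45 [[244.8, 249.9], [249.8, 247.6], [254.7, 245.4]]
t4 60 [[243.9, 248.5], [248.9, 246.3], [253.9, 244.0]]
t4 75 [[242.9, 247.2], [248.0, 244.9], [253.0, 242.6]]
t4 90 [[241.9, 245.8], [247.0, 243.5], [252.2, 241.1]]
s4 30 [[369.0, 213.8], [366.8, 218.4], [364.7, 223.0]]
s4 45 [[369.5, 209.8], [367.3, 214.4], [365.1, 219.0]]
s4 60 [[370.0, 205.7], [367.8, 210.3], [365.6, 215.0]]
s4 75 [[370.6, 201.5], [368.4, 206.1], [366.1, 210.8]]
s4 90 [[371.1, 197.2], [368.9, 201.8], [366.7, 206.6]]
[[ 235  234  236  235  232  226  227  219  219  166  168  164  160  151
   149  149  152  152]
 [ 237  233  230  226  225  221  219  168  168  164  161  149  150  149
   150  151  149  152]
 [ 229  224  223  219  217  170  165  160  160  145  150  148  153  150
   153  150  149  152]
 [ 223  222  215  168  166  163   96   92  146 1028  148  149  146  149
   149  152  149  152]
 [ 168  169  167  162  150   93   88   81   81  152  149  152  149  150
   148  149  151  149]
 [ 162  160  148  150  144   83   78  141  145  144  147  147  149  150
   149  150  149  151]
 [ 149  148  149  151  147  141  142  142  143  145  147  150  148  147
   150  146  153  147]
 [ 151  150  152  150  149  141  140  147  143  142  150  150  152  151
   151  146  142  140]
 [ 154  149  150  149  150  147  143  144  141  141  147  150  145  150
   144  139  136  130]
 [ 148  151  150  151  151  151  143  140   46   46   48  143  141  137
   134   27   21   24]
 [ 149  151  151  148  150  149  143   46   46   48   44   44  132   46
    45   45   20   22]
 [ 149  152  149  148  150  150  145   46   45   46   45   48   47   41
    47   45   20   21]
 [ 150  151  148  150  147  143  140  133   44   46   49   44   48   44
    50   44   39   24]
 [ 151  150  149  141  138  136  132   21   48   45   45   42   44   43
    44   35   34   17]]
```

View pics/t4c.png

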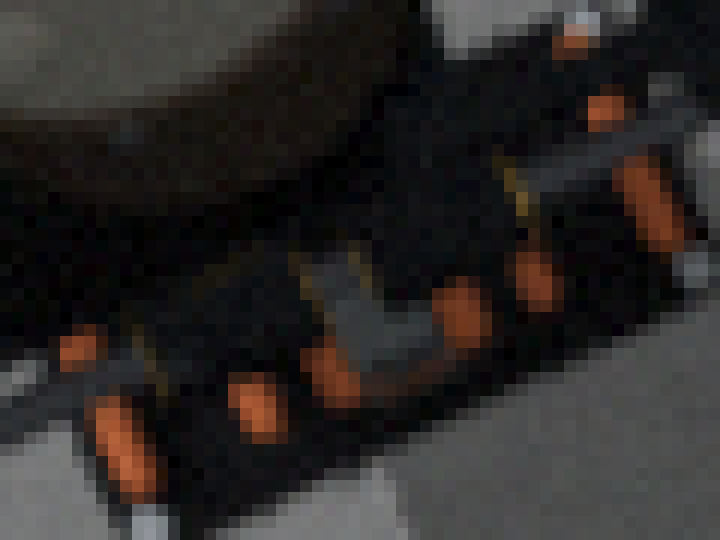

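```bash
python3 -c "
from h import *
a=np.radians(27.28)
for n,c,t in(('t1',(448.9,134.8),95),('s1',(448.9,134.8),95),('s2',(448.8,131.3),29),('s4',(448.5,131.),28),('t3',(448.5,131.),28)):
    w=world(np.load('pics/'+n+'.npz'));P=w-np.array([*c,0]);tx=P[...,0]*np.cos(a)+P[...,1]*np.sin(a);ty=P[...,0]*np.sin(a)-P[...,1]*np.cos(a)
    print(n,'tip said',t)
    for lo in range(t-5,t+110,5):
        m=(abs(tx)<42)&(abs(ty)<100)&(w[...,2]>=max(lo,52))&(w[...,2]<lo+5)
        if m.any(): print(lo-t,m.sum(),tx[m].min().round(),tx[m].max().round(),ty[m].min().round(),ty[m].max().round())
"
```

```text
t1 tip said 95
35 1 -0.0 -0.0 -44.0 -44.0
40 1 -4.0 -4.0 -44.0 -44.0
50 1 -5.0 -5.0 -44.0 -44.0
55 3 -9.0 -8.0 -45.0 46.0
60 6 -11.0 7.0 -51.0 45.0
65 4 -10.0 -9.0 -52.0 47.0
70 3 -11.0 -9.0 -49.0 44.0
75 10 -11.0 9.0 -50.0 48.0
80 1 2.0 2.0 47.0 47.0
90 1 9.0 9.0 48.0 48.0
95 1 -37.0 -37.0 -84.0 -84.0
100 13 -38.0 -35.0 -87.0 83.0
105 30 -38.0 1.0 -83.0 85.0
s1 tip said 95
25 2 7.0 7.0 -45.0 50.0
30 16 -10.0 9.0 -49.0 54.0
35 32 -11.0 11.0 -48.0 54.0
40 29 -11.0 11.0 -49.0 54.0
45 5 -7.0 10.0 -51.0 54.0
50 1 10.0 10.0 -52.0 -52.0
95 5 -31.0 11.0 85.0 86.0
100 62 -36.0 36.0 -50.0 88.0
105 88 -37.0 37.0 -84.0 88.0
s2 tip said 29
25 3 -11.0 7.0 -47.0 -45.0
30 15 -10.0 10.0 -46.0 54.0
35 22 -11.0 11.0 -51.0 54.0
40 6 -8.0 10.0 -52.0 54.0
45 1 10.0 10.0 -51.0 -51.0
95 10 -32.0 27.0 83.0 86.0
100 50 -36.0 37.0 -81.0 88.0
105 73 -37.0 37.0 -81.0 89.0
s4 tip said 28
30 2 8.0 10.0 -5.0 -4.0
35 2 10.0 10.0 -8.0 -5.0
40 3 9.0 10.0 -5.0 -1.0
55 1 -3.0 -3.0 10.0 10.0
60 7 -11.0 0.0 11.0 13.0
65 6 -9.0 2.0 11.0 13.0
70 6 -10.0 4.0 13.0 14.0
95 14 -35.0 30.0 -80.0 86.0
100 64 -36.0 36.0 -85.0 88.0
105 104 -37.0 37.0 -83.0 89.0
t3 tip said 28
35 1 -3.0 -3.0 -5.0 -5.0
45 1 -9.0 -9.0 -9.0 -9.0
50 2 -9.0 -9.0 -6.0 6.0
55 2 -10.0 -9.0 -10.0 -7.0
65 3 -10.0 -9.0 -9.0 5.0
70 1 -11.0 -11.0 -11.0 -11.0
95 2 -36.0 -33.0 79.0 84.0
100 10 -37.0 -33.0 -86.0 79.0
105 18 -38.0 -32.0 -82.0 82.0
```

send_rows --plan '[[1, [0, 0, 0], [0, 0, 0]], [1, [0, 0, 0], [0, 0, 0]], [1, [0, 0, 0], [0, 0, 0]], [1, [0, 0, 0], [0, 0, 0]], [1, [0, 0, 0], [0, 0, 0]], [1, [0, 0, 0], [0, 0, 0]], [1, [0, 0, 0], [0, 0, 0]], [1, [0, 0, 0], [0, 0, 0]], [1, [0, 0, 0], [0, 0, 0]], [1, [0, 0, 0], [0, 0, 0]], [1, [0, 0, 0], [0, 0, 0]], [1, [0, 0, 0], [0, 0, 0]], [1, [0, 0, 5], [0, 0, 0]], [1, [0, 0, 5], [0, 0, 0]], [1, [0, 0, 5], [0, 0, 0]], [1, [0, 0, 4], [0, 0, 0]], [1, [0, 0, 0], [0, 0, 0]], [1, [0, 0, 0], [0, 0, 0]]]'

```text
time: 7.37
tcp_pos: [448.2, 130.8, 19.4]
tcp_rot: [0.972, 0.236, -0.001, 0.0]
force: [0.1, -0.0, -0.1]
gripper_width: 86.5
```

```bash
cat > tipz.py <<'E'
from h import *
def body(n='scene',f='tmp'):
    st=bot.sense();c=st['tcp_pos'];m=R.from_quat(st['tcp_rot']).as_matrix();a=np.arctan2(m[1,0],m[0,0])
    w=world(snap(n,f));P=w-np.array([c[0],c[1],0]);tx=P[...,0]*np.cos(a)+P[...,1]*np.sin(a);ty=P[...,0]*np.sin(a)-P[...,1]*np.cos(a);z=w[...,2]-c[2]+11
    for lo in range(0,115,5):
        k=(abs(tx)<42)&(abs(ty)<100)&(z>=lo)&(z<lo+5)&(w[...,2]>52)
        if k.any(): print(lo,k.sum(),tx[k].min().round(),tx[k].max().round(),ty[k].min().round(),ty[k].max().round())
    print('width',st['gripper_width'],'tcp',c.round(1),'F',st['force'].round(1))
E
python3 -c "
from tipz import *
body('scene','s5')
s=np.load('pics/s5.npz');cv2.imwrite('pics/s5c.png',cv2.resize(s['color'][140:280,280:440,::-1],None,fx=4,fy=4))"
```

```text
95 7 -34.0 26.0 85.0 86.0
100 52 -36.0 37.0 -88.0 87.0
105 73 -37.0 37.0 -84.0 88.0
110 86 -38.0 37.0 -83.0 89.0
width 86.45543564964932 tcp [448.2 130.8  19.4] F [ 0.1 -0.  -0.1]
```

View pics/s5c.png

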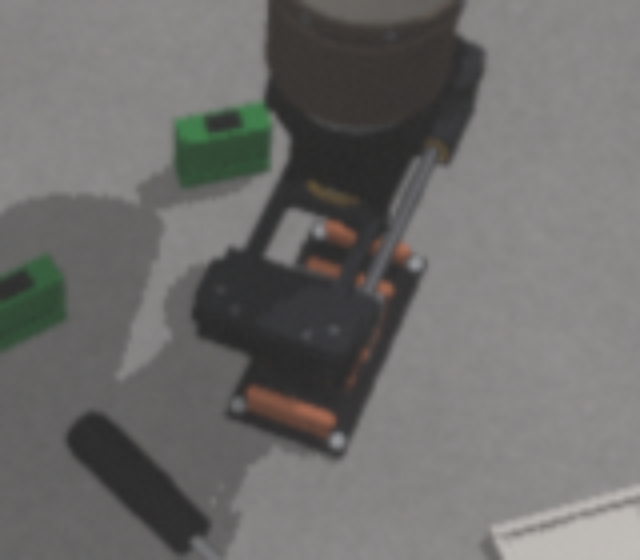

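send_rows --plan '[[1, [0, 0, 2], [0, 0, 0]], [1, [0, 0, 2], [0, 0, 0]], [1, [0, 0, 0], [0, 0, 0]], [1, [0, 0, 0], [0, 0, 0]]]'

```text
time: 7.75
tcp_pos: [448.4, 130.9, 15.8]
tcp_rot: [0.972, 0.236, -0.0, 0.0]
force: [0.4, 0.2, 0.3]
gripper_width: 87.0
```

send_rows --force 50 --plan '[[0.1, [0, 0, 0], [0, 0, 0]], [0.1, [0, 0, 0], [0, 0, 0]], [0.1, [0, 0, 0], [0, 0, 0]], [0.1, [0, 0, 0], [0, 0, 0]], [0.1, [0, 0, 0], [0, 0, 0]], [0.1, [0, 0, 0], [0, 0, 0]], [0.1, [0, 0, 0], [0, 0, 0]], [0.1, [0, 0, 0], [0, 0, 0]], [0.1, [0, 0, 0], [0, 0, 0]], [0.1, [0, 0, 0], [0, 0, 0]], [0.1, [0, 0, 0], [0, 0, 0]], [0.1, [0, 0, 0], [0, 0, 0]], [0.1, [0, 0, 0], [0, 0, 0]], [0.1, [0, 0, 0], [0, 0, 0]], [0.1, [0, 0, 0], [0, 0, 0]]]'

```text
time: 9.0
tcp_pos: [448.4, 131.0, 15.8]
tcp_rot: [0.972, 0.236, -0.0, 0.0]
force: [0.2, -0.4, -0.0]
gripper_width: 17.3
```

send_rows --plan '[[0.1, [0, 0, 0], [0, 0, 0]], [0.1, [0, 0, 0], [0, 0, 0]], [0.1, [0, 0, -2], [0, 0, 0]], [0.1, [0, 0, -2], [0, 0, 0]], [0.1, [0, 0, -2], [0, 0, 0]]]'

```text
time: 9.42
tcp_pos: [447.6, 130.6, 20.8]
tcp_rot: [0.972, 0.236, -0.001, 0.0]
force: [1.4, -1.3, -8.1]
gripper_width: 17.6
```

send_rows --plan '[[0.1, [0, 0, -3], [0, 0, 0]], [0.1, [0, 0, -3], [0, 0, 0]], [0.1, [0, 0, -3], [0, 0, 0]], [0.1, [0, 0, -4], [0, 0, 0]], [0.1, [0, 0, -5], [0, 0, 0]], [0.1, [0, 0, -5], [0, 0, 0]], [0.1, [0, 0, -5], [0, 0, 0]], [0.1, [0, 0, -6], [0, 0, 0]], [0.1, [0, 0, 0], [0, 0, 0]]]'

```text
time: 10.17
tcp_pos: [449.5, 131.6, 57.5]
tcp_rot: [0.972, 0.236, 0.002, -0.0]
force: [0.3, -0.5, -0.8]
gripper_width: 17.6
```

```bash
python3 -c "
from tipz import *
go(520.7,360.1,60,13.4)
s=snap('scene','s6');cv2.imwrite('pics/s6c.png',cv2.resize(s['color'][140:280,280:440,::-1],None,fx=4,fy=4))
s=snap('top','t6');cv2.imwrite('pics/t6c.png',cv2.resize(s['color'][190:310,180:340,::-1],None,fx=5,fy=5))"
```

```text
t 10.1667 tcp [449.5 131.6  57.5] theta 27.3 tilt [ 0.003  0.002 -1.   ] w 17.6 F [ 0.3 -0.5 -0.8]
turn tool-z [-0.03 -0.19 13.9 ]  shift now-frame [ 168.1 -170.4  -12.9]  shift after turn [ 122.2 -205.8  -13.5]
```

View pics/s6c.png

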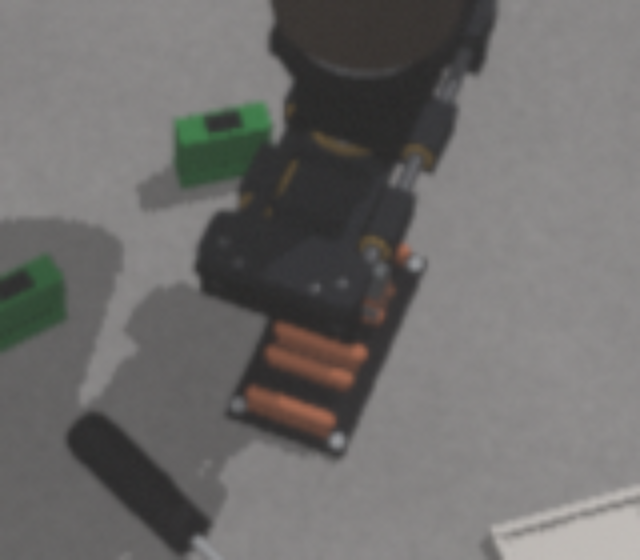

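View pics/t6c.png

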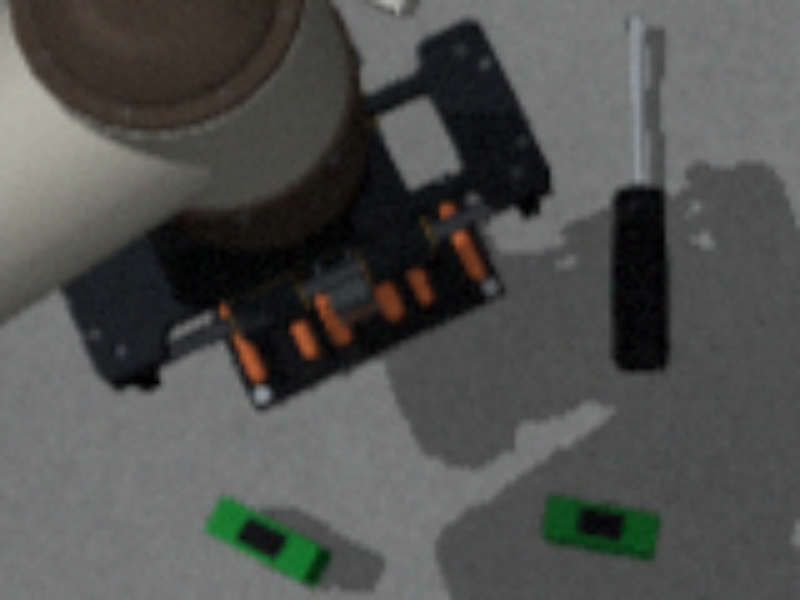

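send_rows --plan '[[0.1, [0, 0, -10], [0, 0, 0]], [0.1, [0, 0, -10], [0, 0, 4]], [0.1, [0, 0, -5], [0, 0, 5]], [0.1, [0, 0, 0], [0, 0, 4.9]], [0.1, [0, 0, 0], [0, 0, 0]], [0.1, [10, -17, 0], [0, 0, 0]], [0.1, [10, -17, 0], [0, 0, 0]], [0.1, [10, -17, 0], [0, 0, 0]], [0.1, [10, -17, 0], [0, 0, 0]], [0.1, [10, -17, 0], [0, 0, 0]], [0.1, [10, -17, 0], [0, 0, 0]], [0.1, [10, -17, 0], [0, 0, 0]], [0.1, [10, -17, 0], [0, 0, 0]], [0.1, [10, -17, 0], [0, 0, 0]], [0.1, [10, -17, 0], [0, 0, 0]], [0.1, [10, -17, 0], [0, 0, 0]], [0.1, [10, -17, 0], [0, 0, 0]], [0.1, [0, 0, 0], [0, 0, 0]], [0.1, [0, 0, 0], [0, 0, 0]], [0.1, [0, 0, 0], [0, 0, 0]]]'

```text
time: 11.93
tcp_pos: [517.3, 356.4, 79.9]
tcp_rot: [0.993, 0.117, -0.001, 0.001]
force: [0.5, -0.2, -0.6]
gripper_width: 17.2
```

```bash
python3 -c "
from tipz import *
go(520.7,360.1,1.8,13.4)
body('scene','s7')
s=np.load('pics/s7.npz');cv2.imwrite('pics/s7c.png',cv2.resize(s['color'][110:250,380:540,::-1],None,fx=4,fy=4))"
```

```text
t 11.9333 tcp [517.3 356.4  79.9] theta 13.43 tilt [-0.002 -0.002 -1.   ] w 17.2 F [ 0.5 -0.2 -0.6]
turn tool-z [0.07 0.13 0.03]  shift now-frame [ 4.4 -2.9 67. ]  shift after turn [ 4.2 -2.8 67.1]
0 5 18.0 22.0 4.0 9.0
5 9 9.0 25.0 -6.0 11.0
10 9 20.0 25.0 -5.0 10.0
15 3 24.0 25.0 -7.0 6.0
20 9 20.0 25.0 -6.0 9.0
25 5 21.0 25.0 4.0 9.0
30 8 20.0 25.0 -5.0 11.0
35 13 19.0 25.0 -11.0 10.0
40 18 19.0 25.0 -8.0 11.0
45 2 19.0 21.0 -5.0 2.0
95 8 -23.0 34.0 -80.0 85.0
100 74 -36.0 37.0 -85.0 89.0
105 104 -37.0 37.0 -82.0 89.0
110 126 -38.0 37.0 -83.0 89.0
width 17.235833586957348 tcp [517.3 356.4  79.9] F [ 0.5 -0.2 -0.6]
```

View pics/s7c.png

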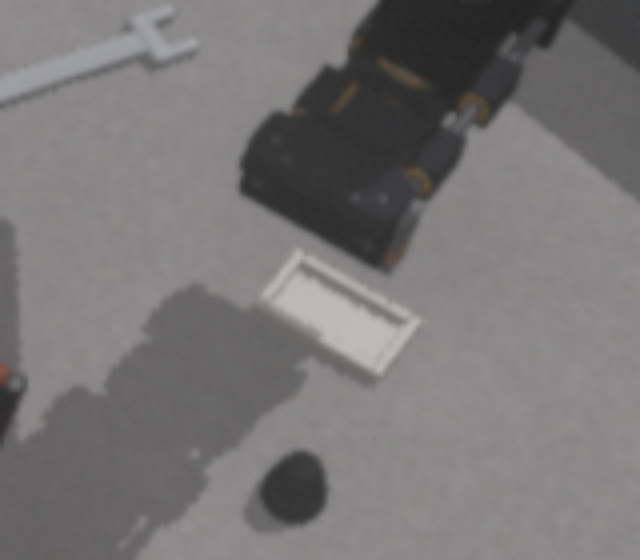

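send_rows --plan '[[0.1, [1.5, -1.5, 8], [0, 0, 0]], [0.1, [2, -1, 12], [0, 0, 0]], [0.1, [0, 0, 12], [0, 0, 0]], [0.1, [0, 0, 12], [0, 0, 0]], [0.1, [0, 0, 8], [0, 0, 0]], [0.1, [0, 0, 5], [0, 0, 0]], [0.1, [0, 0, 4], [0, 0, 0]], [0.1, [0, 0, 2], [0, 0, 0]], [0.1, [0, 0, 0], [0, 0, 0]], [0.1, [0, 0, 0], [0, 0, 0]], [0.1, [0, 0, 0], [0, 0, 0]]]'

```text
time: 12.9
tcp_pos: [521.2, 360.8, 18.5]
tcp_rot: [0.993, 0.117, 0.001, -0.0]
force: [0.9, -0.3, -0.4]
gripper_width: 17.5
```

```bash
python3 -c "
from tipz import *
go(520.7,360.1,1.8,13.4)"
```

```text
t 12.9 tcp [521.2 360.8  18.5] theta 13.39 tilt [ 0.001  0.001 -1.   ] w 17.5 F [ 0.9 -0.3 -0.4]
turn tool-z [-0.04 -0.07 -0.01]  shift now-frame [-0.6  0.6  5.7]  shift after turn [-0.6  0.6  5.7]
```

send_rows --plan '[[0.1, [0, 0, 2], [0, 0, 0]], [0.1, [0, 0, 1.5], [0, 0, 0]], [0.1, [0, 0, 0], [0, 0, 0]], [0.1, [0, 0, 0], [0, 0, 0]]]'

```text
time: 13.23
tcp_pos: [520.8, 360.4, 14.3]
tcp_rot: [0.993, 0.116, -0.0, 0.0]
force: [-0.5, -0.5, 0.6]
gripper_width: 17.5
```

send_rows --plan '[[0.1, [0, 0, 1], [0, 0, 0]], [0.1, [0, 0, 0], [0, 0, 0]], [0.1, [0, 0, 0], [0, 0, 0]]]'

```text
time: 13.48
tcp_pos: [520.8, 360.4, 13.3]
tcp_rot: [0.993, 0.116, -0.0, 0.0]
force: [0.2, -0.1, -0.7]
gripper_width: 17.7
```

send_rows --plan '[[0.1, [0, 0, 1], [0, 0, 0]], [0.1, [0, 0, 0], [0, 0, 0]], [0.1, [0, 0, 0], [0, 0, 0]]]'

```text
time: 13.73
tcp_pos: [521.0, 360.5, 12.9]
tcp_rot: [0.993, 0.117, 0.0, -0.0]
force: [-0.8, -1.3, 3.3]
gripper_width: 17.4
```

send_rows --plan '[[0.6, [0, 0, 0], [0, 0, 0]], [0.6, [0, 0, 0], [0, 0, 0]], [0.6, [0, 0, 0], [0, 0, 0]], [0.6, [0, 0, 0], [0, 0, 0]], [0.8, [0, 0, -2], [0, 0, 0]], [1, [0, 0, -5], [0, 0, 0]], [1, [0, 0, -10], [0, 0, 0]], [1, [0, 0, -20], [0, 0, 0]], [1, [0, 0, -20], [0, 0, 0]], [1, [0, 0, -20], [0, 0, 0]], [1, [0, 0, -20], [0, 0, 0]], [1, [0, 0, -20], [0, 0, 0]], [1, [0, 0, 0], [0, 0, 0]]]'

```text
time: 14.82
tcp_pos: [523.4, 362.5, 135.7]
tcp_rot: [0.993, 0.117, 0.005, -0.003]
force: [0.3, 1.2, 1.2]
gripper_width: 86.1
```

```bash
python3 -c "
from tipz import *
go(452.2,-179.4,100,-33.4)
s=snap('scene','s8');cv2.imwrite('pics/s8c.png',cv2.resize(s['color'][110:250,380:540,::-1],None,fx=4,fy=4))
s=snap('top','t8');cv2.imwrite('pics/t8c.png',cv2.resize(s['color'][150:270,100:260,::-1],None,fx=5,fy=5))"
```

```text
t 14.8167 tcp [523.4 362.5 135.7] theta 13.43 tilt [ 0.008  0.007 -1.   ] w 86.1 F [0.3 1.2 1.2]
turn tool-z [-0.48 -0.41 46.83]  shift now-frame [-195.4  510.6   20.3]  shift after turn [238.9 491.6  24.7]
```

View pics/s8c.png

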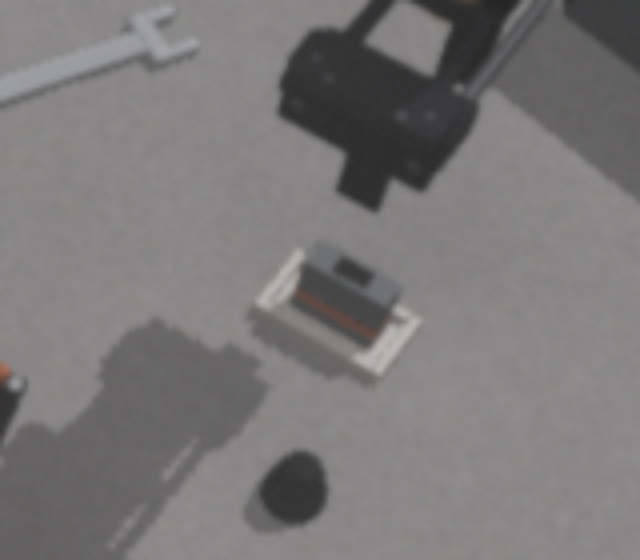

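View pics/t8c.png

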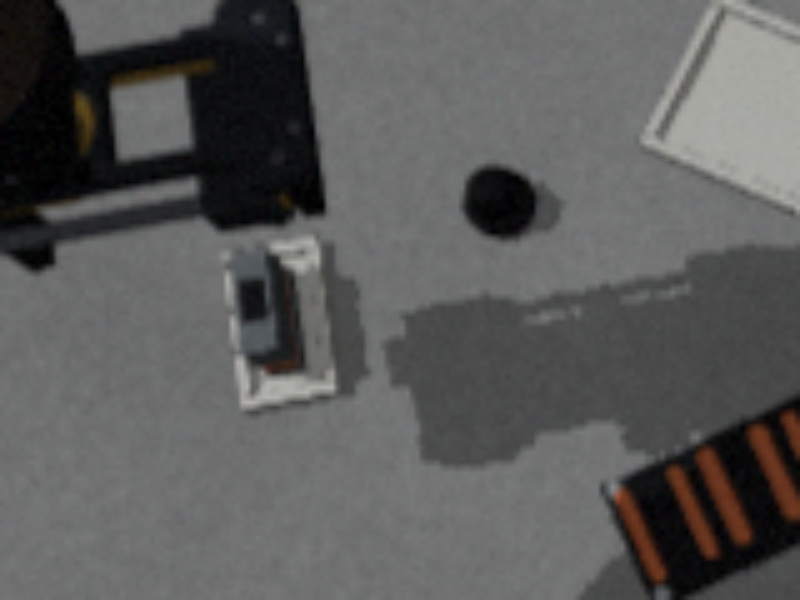

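send_rows --plan '[[1, [0, 0, 0], [0, 0, 6.7]], [1, [0, 0, 0], [0, 0, 6.7]], [1, [0, 0, 0], [0, 0, 6.7]], [1, [0, 0, 0], [0, 0, 6.7]], [1, [0, 0, 0], [0, 0, 6.7]], [1, [0, 0, 0], [0, 0, 6.7]], [1, [0, 0, 0], [0, 0, 6.6]], [1, [0, 0, 0], [0, 0, 0]]]'

```text
time: 15.58
tcp_pos: [520.2, 359.8, 128.2]
tcp_rot: [0.957, -0.289, -0.001, 0.001]
force: [-0.5, 0.4, -0.3]
gripper_width: 87.1
```

send_rows --plan '[[1, [12.4, 26, 0], [0, 0, 0]], [1, [12.4, 26, 0], [0, 0, 0]], [1, [12.4, 26, 0], [0, 0, 0]], [1, [12.4, 26, 0], [0, 0, 0]], [1, [12.4, 26, 0], [0, 0, 0]], [1, [12.4, 26, 0], [0, 0, 0]], [1, [12.4, 26, 0], [0, 0, 0]], [1, [12.4, 26, 0], [0, 0, 0]], [1, [12.4, 26, 0], [0, 0, 0]], [1, [12.4, 26, 0], [0, 0, 0]], [1, [12.4, 26, 0], [0, 0, 0]], [1, [12.4, 26, 0], [0, 0, 0]], [1, [12.4, 26, 0], [0, 0, 0]], [1, [12.4, 26, 0], [0, 0, 0]], [1, [12.4, 26, 0], [0, 0, 0]], [1, [12.4, 26, 0], [0, 0, 0]], [1, [12.4, 26, 0], [0, 0, 0]], [1, [12.4, 26, 0], [0, 0, 0]], [1, [12.4, 24, 0], [0, 0, 0]], [1, [0, 0, 0], [0, 0, 0]]]'

```text
time: 17.25
tcp_pos: [445.3, -183.0, 128.8]
tcp_rot: [0.958, -0.288, -0.001, 0.0]
force: [0.9, 1.3, -0.1]
gripper_width: 87.0
```

send_rows --plan '[[1, [0, 0, 0], [0, 0, 0]], [1, [0, 0, 0], [0, 0, 0]], [1, [0, 0, 0], [0, 0, 0]], [1, [0, 0, 0], [0, 0, 0]]]'

```text
time: 17.58
tcp_pos: [446.6, -179.1, 129.3]
tcp_rot: [0.958, -0.286, -0.0, -0.0]
force: [-0.3, 0.5, -0.7]
gripper_width: 87.1
```

```bash
python3 -c "
from tipz import *
go(452.2,-179.4,48,-33.4)
body('scene','s9');go(452.2,-179.4,48,-33.4)
w=world(np.load('pics/t8.npz'));m=(np.hypot(w[...,0]-520,w[...,1]-360)<50)&(w[...,2]>38)&(w[...,2]<49);print('cart',m.sum(),np.median(w[m],0),rect(w[m][:,:2]))
"
```

```text
t 17.5833 tcp [ 446.6 -179.1  129.3] theta -33.29 tilt [-0.  0. -1.] w 87.1 F [-0.3  0.5 -0.7]
turn tool-z [0.   0.01 0.11]  shift now-frame [ 4.9 -2.8 70.3]  shift after turn [ 4.8 -2.8 70.3]
25 3 8.0 9.0 -50.0 -43.0
30 19 -8.0 11.0 -52.0 53.0
35 22 -4.0 12.0 -52.0 52.0
40 17 -2.0 12.0 -51.0 52.0
45 23 1.0 11.0 -52.0 52.0
50 14 -10.0 12.0 -50.0 53.0
55 17 -10.0 12.0 43.0 54.0
60 10 8.0 11.0 44.0 55.0
65 9 -2.0 11.0 44.0 56.0
70 3 -4.0 11.0 44.0 47.0
75 13 -2.0 5.0 44.0 49.0
80 3 1.0 6.0 44.0 49.0
85 5 2.0 11.0 48.0 51.0
90 5 -13.0 12.0 49.0 50.0
95 6 -10.0 13.0 48.0 50.0
100 36 -26.0 37.0 -85.0 86.0
105 78 -26.0 39.0 -86.0 87.0
110 205 -26.0 39.0 -86.0 86.0
width 87.06741357618723 tcp [ 446.6 -179.1  129.3] F [-0.3  0.5 -0.7]
t 17.6333 tcp [ 446.6 -179.1  129.3] theta -33.3 tilt [-0.  0. -1.] w 87.1 F [ 0.2 -0.2 -0.1]
turn tool-z [-0.    0.01  0.1 ]  shift now-frame [ 4.8 -2.8 70.3]  shift after turn [ 4.8 -2.8 70.3]
cart 177 [520.48193085 360.0092866   42.34257856] (array([521.2, 360.4]), array([50.7, 18.9]), 14.1)
```

send_rows --plan '[[1, [2.4, -1.4, 8], [0, 0, 0]], [1, [2.4, -1.4, 12], [0, 0, 0]], [1, [0, 0, 12], [0, 0, 0]], [1, [0, 0, 12], [0, 0, 0]], [1, [0, 0, 12], [0, 0, 0]], [1, [0, 0, 8], [0, 0, 0]], [1, [0, 0, 4], [0, 0, 0]], [1, [0, 0, 2], [0, 0, 0]], [1, [0, 0, 0], [0, 0, 0]], [1, [0, 0, 0], [0, 0, 0]], [1, [0, 0, 0], [0, 0, 0]], [1, [0, 0, 0], [0, 0, 0]]]'

```text
time: 18.63
tcp_pos: [452.5, -180.3, 59.9]
tcp_rot: [0.958, -0.287, 0.001, -0.0]
force: [-0.2, -0.3, -0.7]
gripper_width: 87.2
```

```bash
python3 -c "
from tipz import *
go(452.2,-179.4,48,-33.4)
s=snap('scene','s10');cv2.imwrite('pics/s10c.png',cv2.resize(s['color'][220:360,160:320,::-1],None,fx=4,fy=4))
s=snap('top','t10');cv2.imwrite('pics/t10c.png',cv2.resize(s['color'][190:310,310:470,::-1],None,fx=5,fy=5))"
```

```text
t 18.6333 tcp [ 452.5 -180.3   59.9] theta -33.42 tilt [ 0.001 -0.    -1.   ] w 87.2 F [-0.2 -0.3 -0.7]
turn tool-z [-0.04 -0.07 -0.02]  shift now-frame [-0.7 -0.6  0.9]  shift after turn [-0.7 -0.6  0.9]
```

View pics/s10c.png

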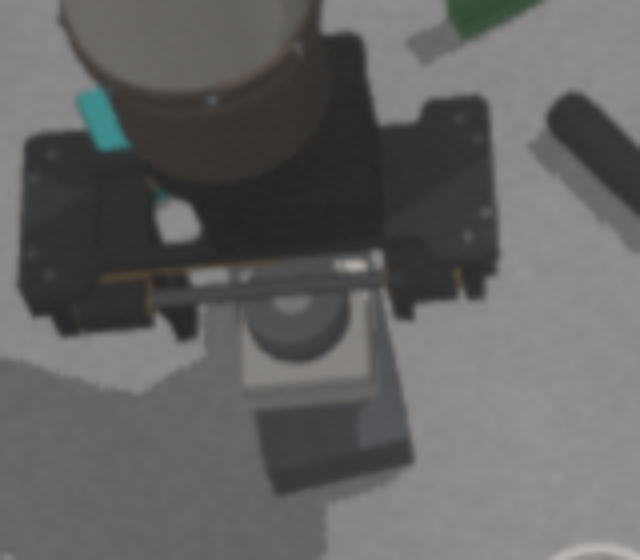

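View pics/t10c.png

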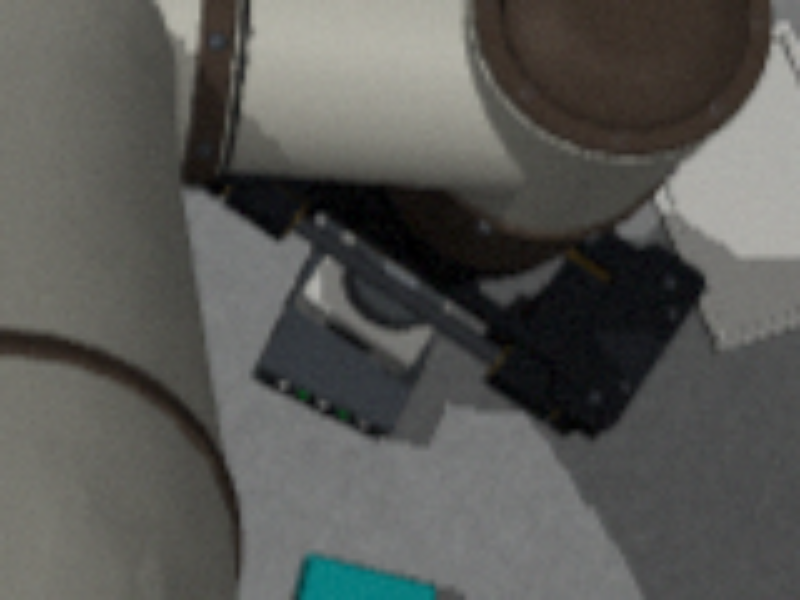

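send_rows --force 20 --plan '[[0.4, [-0.5, -0.5, 0.5], [0, 0, 0]], [0.4, [0, 0, 0], [0, 0, 0]], [0.4, [0, 0, 0], [0, 0, 0]], [0.4, [0, 0, 0], [0, 0, 0]], [0.4, [0, 0, 0], [0, 0, 0]], [0.4, [0, 0, 0], [0, 0, 0]], [0.4, [0, 0, 0], [0, 0, 0]], [0.4, [0, 0, 0], [0, 0, 0]], [0.4, [0, 0, 0], [0, 0, 0]], [0.4, [0, 0, 0], [0, 0, 0]], [0.4, [0, 0, 0], [0, 0, 0]], [0.4, [0, 0, 0], [0, 0, 0]]]'

```text
time: 19.73
tcp_pos: [451.9, -179.6, 58.9]
tcp_rot: [0.958, -0.288, 0.0, 0.0]
force: [0.1, 0.4, 0.2]
gripper_width: 45.5
```

send_rows --plan '[[0.4, [0, 0, -2], [0, 0, 0]], [0.4, [0, 0, -4], [0, 0, 0]], [0.4, [0, 0, -8], [0, 0, 0]], [0.4, [0, 0, -8], [0, 0, 0]], [0.4, [0, 0, -8], [0, 0, 0]], [0.4, [0, 0, 0], [0, 0, 0]], [0.4, [0, 0, 0], [0, 0, 0]], [0.4, [0, 0, 0], [0, 0, 0]]]'

```text
time: 20.4
tcp_pos: [451.7, -179.5, 88.9]
tcp_rot: [0.958, -0.288, -0.0, -0.0]
force: [-0.1, 0.2, -0.5]
gripper_width: 45.5
```

```bash
python3 -c "
from tipz import *
go(630.3,-152.3,-4.1-11,-33.4)
s=snap('scene','s11');cv2.imwrite('pics/s11c.png',cv2.resize(s['color'][220:360,160:320,::-1],None,fx=4,fy=4))"
```

```text
t 20.4 tcp [ 451.7 -179.5   88.9] theta -33.43 tilt [ 0.  0. -1.] w 45.5 F [-0.1  0.2 -0.5]
turn tool-z [-0.01  0.   -0.03]  shift now-frame [ 134.1 -121.1   93. ]  shift after turn [ 134.1 -121.    93. ]
```

View pics/s11c.png

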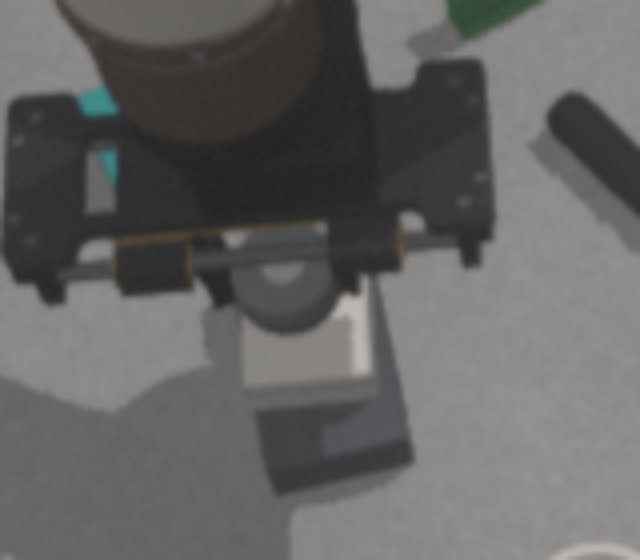

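send_rows --plan '[[0.4, [7, -6, 0], [0, 0, 0]], [0.4, [14, -13, 0], [0, 0, 0]], [0.4, [16, -14, 0], [0, 0, 0]], [0.4, [16, -14, 0], [0, 0, 0]], [0.4, [16, -14, 0], [0, 0, 0]], [0.4, [16, -14, 0], [0, 0, 0]], [0.4, [16, -14, 0], [0, 0, 0]], [0.4, [16, -14, 0], [0, 0, 0]], [0.4, [11, -12, 5], [0, 0, 0]], [0.4, [6, -6, 15], [0, 0, 0]], [0.4, [0, 0, 20], [0, 0, 0]], [0.4, [0, 0, 20], [0, 0, 0]], [0.4, [0, 0, 15], [0, 0, 0]], [0.4, [0, 0, 5], [0, 0, 0]], [0.4, [0, 0, 0], [0, 0, 0]], [0.4, [0, 0, 0], [0, 0, 0]], [0.4, [0, 0, 0], [0, 0, 0]], [0.4, [0, 0, 0], [0, 0, 0]]]'

```text
time: 21.95
tcp_pos: [631.4, -152.5, 10.2]
tcp_rot: [0.958, -0.287, 0.001, -0.0]
force: [0.0, 0.1, -0.8]
gripper_width: 45.4
```

```bash
python3 -c "
from tipz import *
go(630.3,-152.3,-4.1-11,-33.4)
s=snap('scene','s12');cv2.imwrite('pics/s12c.png',cv2.resize(s['color'][300:440,230:390,::-1],None,fx=4,fy=4))"
```

```text
t 21.95 tcp [ 631.4 -152.5   10.2] theta -33.41 tilt [ 0.003 -0.    -1.   ] w 45.4 F [ 0.   0.1 -0.8]
turn tool-z [-0.07 -0.13 -0.01]  shift now-frame [-1.1  0.5 14.3]  shift after turn [-1.   0.5 14.3]
```

View pics/s12c.png

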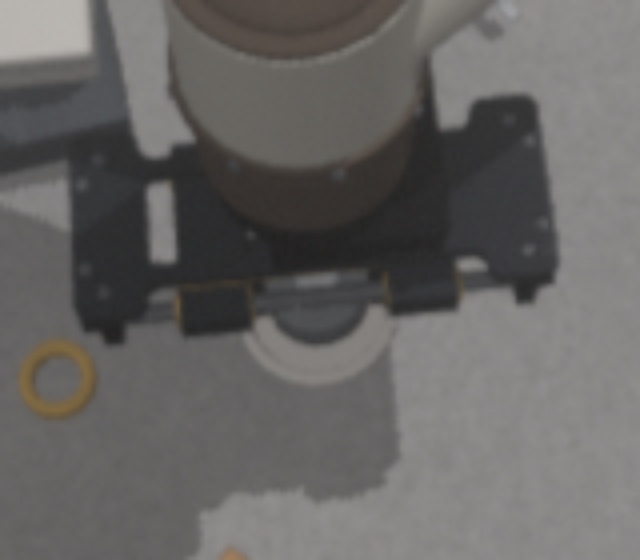

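send_rows --plan '[[0.4, [-0.6, 0.3, 5], [0, 0, 0]], [0.4, [0, 0, 4], [0, 0, 0]], [0.4, [0, 0, 2], [0, 0, 0]], [0.4, [0, 0, 0], [0, 0, 0]], [0.4, [0, 0, 0], [0, 0, 0]]]'

```text
time: 22.42
tcp_pos: [629.5, -152.3, -2.5]
tcp_rot: [0.958, -0.288, -0.0, 0.0]
force: [-0.7, -0.2, -0.8]
gripper_width: 45.7
```

send_rows --plan '[[0.4, [0, 0, 1], [0, 0, 0]], [0.4, [0, 0, 0], [0, 0, 0]], [0.4, [0, 0, 0], [0, 0, 0]]]'

```text
time: 22.67
tcp_pos: [629.8, -152.3, -3.1]
tcp_rot: [0.958, -0.288, 0.0, -0.0]
force: [-0.8, 0.5, -1.3]
gripper_width: 45.5
```

send_rows --plan '[[0.4, [0, 0, 1], [0, 0, 0]], [0.4, [0, 0, 0], [0, 0, 0]], [0.4, [0, 0, 0], [0, 0, 0]]]'

```text
time: 22.92
tcp_pos: [629.8, -152.3, -4.1]
tcp_rot: [0.958, -0.288, 0.0, -0.0]
force: [0.7, 0.5, -0.5]
gripper_width: 45.4
```

send_rows --plan '[[0.4, [0, 0, 1], [0, 0, 0]], [0.4, [0, 0, 0], [0, 0, 0]], [0.4, [0, 0, 0], [0, 0, 0]]]'

```text
time: 23.17
tcp_pos: [629.8, -152.3, -4.1]
tcp_rot: [0.958, -0.287, 0.0, 0.0]
force: [-2.0, 0.8, 5.5]
gripper_width: 45.3
```

send_rows --plan '[[1, [0, 0, 0], [0, 0, 0]], [1, [0, 0, 0], [0, 0, 0]], [1, [0, 0, 0], [0, 0, 0]], [1, [0, 0, 0], [0, 0, 0]], [1, [0, 0, 0], [0, 0, 0]], [1, [0, 0, 0], [0, 0, 0]], [1, [0, 0, -4], [0, 0, 0]], [1, [0, 0, -8], [0, 0, 0]], [1, [0, 0, -15], [0, 0, 0]], [1, [0, 0, -20], [0, 0, 0]], [1, [0, 0, -20], [0, 0, 0]], [1, [0, 0, -20], [0, 0, 0]], [1, [0, 0, -13], [0, 0, 0]], [1, [0, 0, 0], [0, 0, 0]], [1, [0, 0, 0], [0, 0, 0]]]'

```text
time: 24.42
tcp_pos: [630.1, -152.2, 96.0]
tcp_rot: [0.958, -0.288, 0.001, -0.0]
force: [-0.9, -0.2, -1.3]
gripper_width: 87.1
```

```bash
python3 -c "
from tipz import *
go(453.8,-178.8,46-28,-33.4)
s=snap('scene','s13');cv2.imwrite('pics/s13c.png',cv2.resize(s['color'][230:420,160:390,::-1],None,fx=3.2,fy=3.1))
w=world(s)
m=(np.hypot(w[...,0]-630,w[...,1]+152)<40)&(w[...,2]>23)&(w[...,2]<35);print('puck',m.sum(),np.median(w[m],0),rect(w[m][:,:2]))
m=(np.hypot(w[...,0]-453,w[...,1]+178)<60)&(w[...,2]>60)&(w[...,2]<72);print('adapter',m.sum(),np.median(w[m],0),rect(w[m][:,:2]))
"
```

```text
t 24.4167 tcp [ 630.1 -152.2   96. ] theta -33.43 tilt [ 0.002  0.    -1.   ] w 87.1 F [-0.9 -0.2 -1.3]
turn tool-z [-0.09 -0.11 -0.03]  shift now-frame [-132.7  119.4   66.6]  shift after turn [-132.6  119.2   67. ]
puck 533 [ 630.7047245  -153.5110843    29.55657109] (array([ 629.9, -152.8]), array([44.5, 44.1]), 20.4)
adapter 940 [ 454.69094828 -180.09911706   66.69889486] (array([ 453.9, -179.3]), array([59.7, 58.2]), -34.2)
```

View pics/s13c.png

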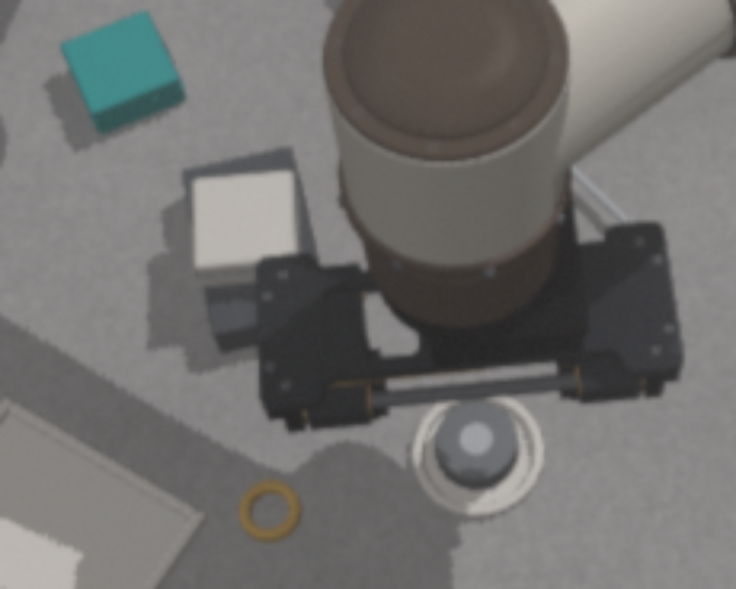

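send_rows --plan '[[1, [-10, 9, 0], [0, 0, 0]], [1, [-20, 18, 0], [0, 0, 0]], [1, [-20, 18, 0], [0, 0, 0]], [1, [-20, 18, 0], [0, 0, 0]], [1, [-20, 18, 0], [0, 0, 0]], [1, [-20, 18, 0], [0, 0, 0]], [1, [-15, 14, 0], [0, 0, 0]], [1, [-7.5, 6.2, 0], [0, 0, 0]], [1, [0, 0, 0], [0, 0, 0]], [1, [0, 0, 0], [0, 0, 0]], [1, [0, 0, 0], [0, 0, 0]], [1, [0, 0, 0], [0, 0, 0]]]'

```text
time: 25.47
tcp_pos: [454.8, -178.7, 94.7]
tcp_rot: [0.958, -0.287, 0.0, 0.0]
force: [0.4, -0.2, 0.7]
gripper_width: 86.8
```

```bash
python3 -c "
from tipz import *
go(453.8,-179,46-28,-33.5)"
```

```text
t 25.4667 tcp [ 454.8 -178.7   94.7] theta -33.39 tilt [ 0. -0. -1.] w 86.8 F [ 0.4 -0.2  0.7]
turn tool-z [-0.   -0.03  0.11]  shift now-frame [-0.7  0.8 65.7]  shift after turn [-0.7  0.8 65.7]
```

send_rows --plan '[[1, [-0.6, 0.7, 8], [0, 0, 0]], [1, [0, 0, 12], [0, 0, 0]], [1, [0, 0, 12], [0, 0, 0]], [1, [0, 0, 12], [0, 0, 0]], [1, [0, 0, 12], [0, 0, 0]], [1, [0, 0, 6], [0, 0, 0]], [1, [0, 0, 3.5], [0, 0, 0]], [1, [0, 0, 0], [0, 0, 0]], [1, [0, 0, 0], [0, 0, 0]], [1, [0, 0, 0], [0, 0, 0]], [1, [0, 0, 0], [0, 0, 0]]]'

```text
time: 26.38
tcp_pos: [453.1, -179.1, 30.0]
tcp_rot: [0.958, -0.287, 0.001, -0.0]
force: [0.0, 0.2, -0.4]
gripper_width: 87.1
```

send_rows --force 25 --plan '[[0.5, [0, 0, 0], [0, 0, 0]], [0.5, [0, 0, 0], [0, 0, 0]], [0.5, [0, 0, 0], [0, 0, 0]], [0.5, [0, 0, 0], [0, 0, 0]], [0.5, [0, 0, 0], [0, 0, 0]], [0.5, [0, 0, 0], [0, 0, 0]], [0.5, [0, 0, 0], [0, 0, 0]], [0.5, [0, 0, 0], [0, 0, 0]], [0.5, [0, 0, 0], [0, 0, 0]], [0.5, [0, 0, 0], [0, 0, 0]]]'

```text
time: 27.22
tcp_pos: [452.7, -179.1, 29.4]
tcp_rot: [0.958, -0.288, 0.0, -0.0]
force: [0.4, 1.4, 1.6]
gripper_width: 57.9
```

send_rows --plan '[[0.5, [0, 0, -2], [0, 0, 0]], [0.5, [0, 0, -4], [0, 0, 0]], [0.5, [0, 0, -8], [0, 0, 0]], [0.5, [0, 0, -10], [0, 0, 0]], [0.5, [0, 0, -10], [0, 0, 0]], [0.5, [0, 0, -6], [0, 0, 0]], [0.5, [0, 0, 0], [0, 0, -3]], [0.5, [0, 0, 0], [0, 0, -5]], [0.5, [0, 0, 0], [0, 0, -3.4]], [0.5, [0, 0, 0], [0, 0, 0]], [0.5, [0, 0, 0], [0, 0, 0]]]'

```text
time: 28.13
tcp_pos: [452.5, -179.1, 69.6]
tcp_rot: [0.981, -0.192, 0.0, -0.0]
force: [0.7, -0.9, -0.5]
gripper_width: 57.9
```

```bash
python3 -c "
from tipz import *
go(639.,141.5,-1.6-11,-22.1)
s=snap('scene','s14');cv2.imwrite('pics/s14c.png',cv2.resize(s['color'][220:360,160:320,::-1],None,fx=4,fy=4))"
```

```text
t 28.1333 tcp [ 452.5 -179.1   69.6] theta -22.12 tilt [ 0.  0. -1.] w 57.9 F [ 0.7 -0.9 -0.5]
turn tool-z [-0.   -0.01 -0.02]  shift now-frame [  52.  -367.2   71.2]  shift after turn [  52.2 -367.2   71.2]
```

View pics/s14c.png

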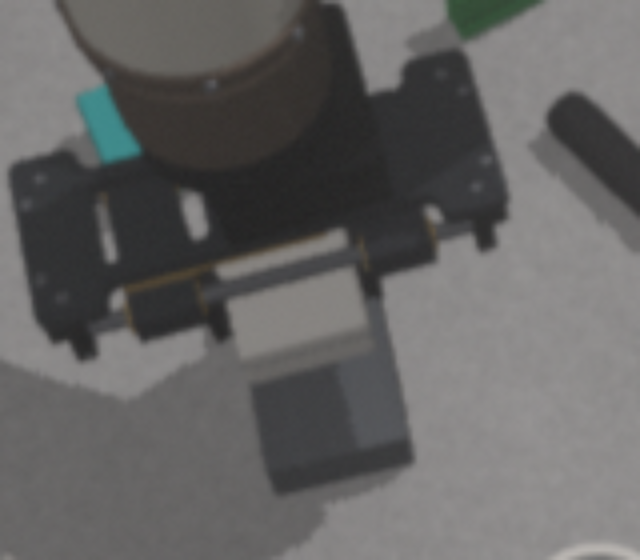

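send_rows --plan '[[0.5, [1, -7, 0], [0, 0, 0]], [0.5, [2, -15, 0], [0, 0, 0]], [0.5, [3.5, -24, 0], [0, 0, 0]], [0.5, [3.5, -24, 0], [0, 0, 0]], [0.5, [3.5, -24, 0], [0, 0, 0]], [0.5, [3.5, -24, 0], [0, 0, 0]], [0.5, [3.5, -24, 0], [0, 0, 0]], [0.5, [3.5, -24, 0], [0, 0, 0]], [0.5, [3.5, -24, 0], [0, 0, 0]], [0.5, [3.5, -24, 0], [0, 0, 0]], [0.5, [3.5, -24, 0], [0, 0, 0]], [0.5, [3.5, -24, 0], [0, 0, 0]], [0.5, [3.5, -24, 0], [0, 0, 0]], [0.5, [3.5, -24, 0], [0, 0, 0]], [0.5, [3, -24, 0], [0, 0, 0]], [0.5, [2.5, -18, 0], [0, 0, 0]], [0.5, [2, -10, 0], [0, 0, 0]], [0.5, [0, -5, 0], [0, 0, 0]], [0.5, [0, 0, 0], [0, 0, 0]], [0.5, [0, 0, 0], [0, 0, 0]]]'

```text
time: 29.85
tcp_pos: [638.1, 141.0, 69.0]
tcp_rot: [0.982, -0.191, -0.001, 0.0]
force: [-0.4, -0.1, -1.1]
gripper_width: 57.8
```

send_rows --plan '[[0.5, [0, 0, 10], [0, 0, 0]], [0.5, [0, 0, 15], [0, 0, 0]], [0.5, [0, 0, 15], [0, 0, 0]], [0.5, [0, 0, 10], [0, 0, 0]], [0.5, [0, 0, 4], [0, 0, 0]], [0.5, [0, 0, 0], [0, 0, 0]], [0.5, [0, 0, 0], [0, 0, 0]], [0.5, [0, 0, 0], [0, 0, 0]], [0.5, [0, 0, 0], [0, 0, 0]]]'

```text
time: 30.6
tcp_pos: [639.6, 141.7, 16.4]
tcp_rot: [0.982, -0.191, 0.001, -0.001]
force: [-0.1, 0.8, -0.9]
gripper_width: 57.9
```

```bash
python3 -c "
from tipz import *
go(639.,141.5,-1.6-11,-22.1)
s=snap('scene','s15');cv2.imwrite('pics/s15c.png',cv2.resize(s['color'][210:350,350:510,::-1],None,fx=4,fy=4))"
```

```text
t 30.6 tcp [639.6 141.7  16.4] theta -22.02 tilt [ 0.002  0.001 -1.   ] w 57.9 F [-0.1  0.8 -0.9]
turn tool-z [-0.08 -0.08  0.08]  shift now-frame [-0.5  0.4 18. ]  shift after turn [-0.4  0.4 18. ]
```

View pics/s15c.png

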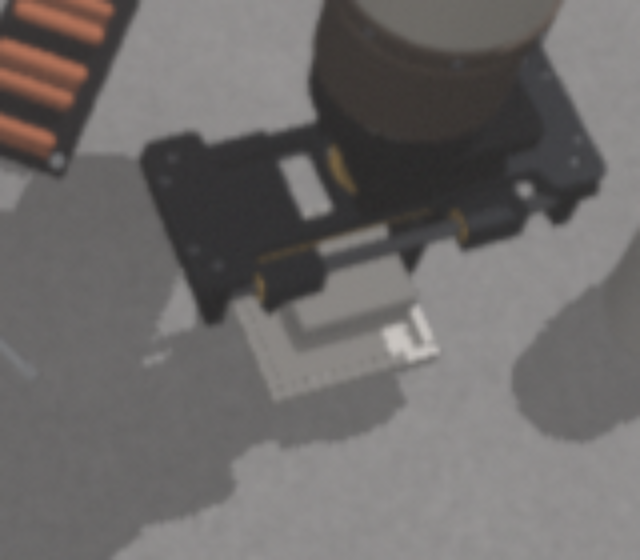

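send_rows --plan '[[0.5, [-0.3, 0.3, 6], [0, 0, 0]], [0.5, [0, 0, 5], [0, 0, 0]], [0.5, [0, 0, 3], [0, 0, 0]], [0.5, [0, 0, 1], [0, 0, 0]], [0.5, [0, 0, 0], [0, 0, 0]], [0.5, [0, 0, 0], [0, 0, 0]]]'

```text
time: 31.15
tcp_pos: [638.5, 141.3, 0.2]
tcp_rot: [0.982, -0.191, -0.0, 0.0]
force: [-0.1, 0.9, -1.4]
gripper_width: 57.9
```

send_rows --plan '[[0.5, [0, 0, 1], [0, 0, 0]], [0.5, [0, 0, 0], [0, 0, 0]], [0.5, [0, 0, 0], [0, 0, 0]]]'

```text
time: 31.4
tcp_pos: [638.5, 141.3, -0.5]
tcp_rot: [0.982, -0.191, 0.0, -0.0]
force: [-0.6, 0.0, -2.0]
gripper_width: 58.0
```

send_rows --plan '[[0.5, [0, 0, 1], [0, 0, 0]], [0.5, [0, 0, 0], [0, 0, 0]], [0.5, [0, 0, 0], [0, 0, 0]]]'

```text
time: 31.65
tcp_pos: [638.7, 141.4, -1.5]
tcp_rot: [0.982, -0.191, 0.0, -0.0]
force: [-0.2, 0.6, -1.7]
gripper_width: 57.5
```

send_rows --plan '[[0.5, [0, 0, 0.7], [0, 0, 0]], [0.5, [0, 0, 0], [0, 0, 0]], [0.5, [0, 0, 0], [0, 0, 0]]]'

```text
time: 31.9
tcp_pos: [638.7, 141.4, -1.5]
tcp_rot: [0.982, -0.191, 0.0, -0.0]
force: [-1.6, 0.1, 3.9]
gripper_width: 57.9
```

send_rows --plan '[[0.5, [0, 0, 0.6], [0, 0, 0]], [0.5, [0, 0, 0], [0, 0, 0]], [0.5, [0, 0, 0], [0, 0, 0]]]'

```text
time: 32.15
tcp_pos: [638.7, 141.3, -1.5]
tcp_rot: [0.982, -0.191, 0.0, -0.0]
force: [-2.6, 0.1, 6.7]
gripper_width: 57.9
```

Seated. Release and rise.

send_rows --plan '[[1, [0, 0, 0], [0, 0, 0]], [1, [0, 0, 0], [0, 0, 0]], [1, [0, 0, 0], [0, 0, 0]], [1, [0, 0, 0], [0, 0, 0]], [1, [0, 0, 0], [0, 0, 0]], [1, [0, 0, -3], [0, 0, 0]], [1, [0, 0, -6], [0, 0, 0]], [1, [0, 0, -12], [0, 0, 0]], [1, [0, 0, -20], [0, 0, 0]], [1, [0, 0, -20], [0, 0, 0]], [1, [0, 0, -15], [0, 0, 0]], [1, [0, 0, 0], [0, 0, 0]], [1, [0, 0, 0], [0, 0, 0]], [1, [0, 0, 0], [0, 0, 0]]]'

```text
time: 33.32
tcp_pos: [637.9, 141.2, 72.9]
tcp_rot: [0.982, -0.191, -0.0, -0.0]
force: [0.2, 0.3, -0.9]
gripper_width: 86.9
```

```bash
python3 -c "
from tipz import *
s=snap('scene','s16');cv2.imwrite('pics/s16c.png',cv2.resize(s['color'][210:350,350:510,::-1],None,fx=4,fy=4))
w=world(s)
m=(np.hypot(w[...,0]-640,w[...,1]-142)<55)&(w[...,2]>29)&(w[...,2]<41);print('adapter',m.sum(),np.median(w[m],0),rect(w[m][:,:2]))
for n in('scene','top'):
  w=world(snap(n,'x'+n))
  m=(np.hypot(w[...,0]-453,w[...,1]+178)<75)&(w[...,2]>28)&(w[...,2]<41);print('conv',m.sum(),np.median(w[m],0),rect(w[m][:,:2]))
go(453.7,-177.7,12-28,-24.6)
"
```

```text
adapter 806 [642.22632413 139.67691911  35.74946277] (array([639.9, 140.1]), array([59.6, 58.2]), 69.8)
conv 1991 [ 456.43699794 -178.59100729   34.87587227] (array([ 453.4, -177.4]), array([112.6,  66.4]), -24.4)
conv 1388 [ 452.12753782 -175.72584117   33.82118867] (array([ 452.9, -176.5]), array([111.3,  66.2]), -24.8)
t 33.4667 tcp [637.8 141.   71.9] theta -22.03 tilt [-0.002 -0.001 -1.   ] w 87.1 F [ 0.4 -0.4 -0.3]
turn tool-z [0.09 0.09 2.57]  shift now-frame [-51.  364.3  77.6]  shift after turn [-34.7 366.4  76.9]
```

View pics/s16c.png

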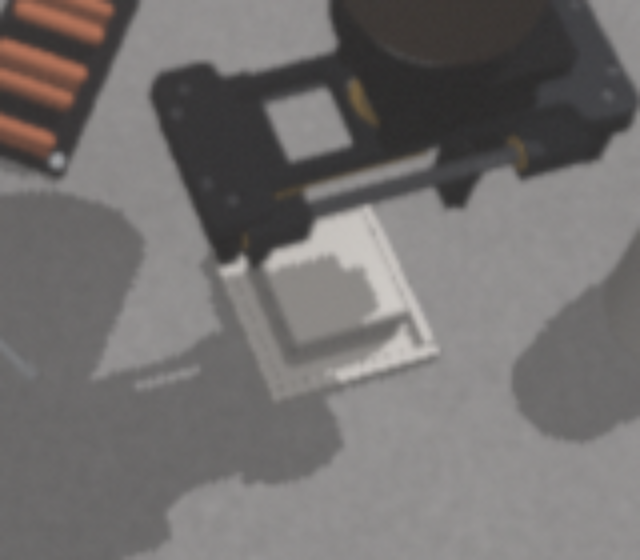

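send_rows --plan '[[1, [0, 0, 0], [0, 0, 2.6]], [1, [-1, 10, 0], [0, 0, 0]], [1, [-2, 22, 0], [0, 0, 0]], [1, [-2.5, 26, 0], [0, 0, 0]], [1, [-2.5, 26, 0], [0, 0, 0]], [1, [-2.5, 26, 0], [0, 0, 0]], [1, [-2.5, 26, 0], [0, 0, 0]], [1, [-2.5, 26, 0], [0, 0, 0]], [1, [-2.5, 26, 0], [0, 0, 0]], [1, [-2.5, 26, 0], [0, 0, 0]], [1, [-2.5, 26, 0], [0, 0, 0]], [1, [-2.5, 26, 0], [0, 0, 0]], [1, [-2.5, 26, 0], [0, 0, 0]], [1, [-2.5, 26, 0], [0, 0, 0]], [1, [-2.5, 26, 0], [0, 0, 0]], [1, [-2, 16, 0], [0, 0, 0]], [1, [0, 6, 0], [0, 0, 0]], [1, [0, 0, 0], [0, 0, 0]], [1, [0, 0, 0], [0, 0, 0]], [1, [0, 0, 0], [0, 0, 0]]]'

```text
time: 35.13
tcp_pos: [454.7, -176.4, 73.0]
tcp_rot: [0.977, -0.213, 0.0, -0.0]
force: [-0.4, -0.1, -0.6]
gripper_width: 86.9
```

```bash
python3 -c "
from tipz import *
go(453.4,-177.1,12-28,-24.6)
s=snap('scene','s17');cv2.imwrite('pics/s17c.png',cv2.resize(s['color'][220:360,160:320,::-1],None,fx=4,fy=4))"
```

```text
t 35.1333 tcp [ 454.7 -176.4   73. ] theta -24.56 tilt [ 0. -0. -1.] w 86.9 F [-0.4 -0.1 -0.6]
turn tool-z [-0.   -0.02  0.04]  shift now-frame [-0.9  1.2 78. ]  shift after turn [-0.9  1.2 78. ]
```

View pics/s17c.png

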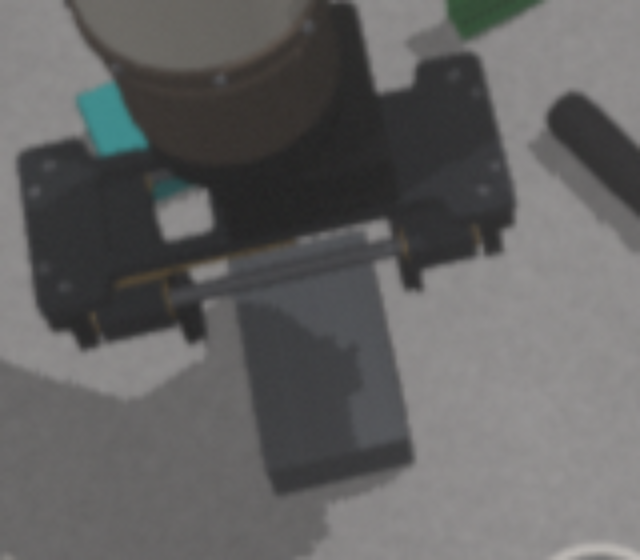

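send_rows --plan '[[1, [-0.8, 1, 10], [0, 0, 0]], [1, [0, 0, 14], [0, 0, 0]], [1, [0, 0, 14], [0, 0, 0]], [1, [0, 0, 14], [0, 0, 0]], [1, [0, 0, 12], [0, 0, 0]], [1, [0, 0, 8], [0, 0, 0]], [1, [0, 0, 4], [0, 0, 0]], [1, [0, 0, 0], [0, 0, 0]], [1, [0, 0, 0], [0, 0, 0]], [1, [0, 0, 0], [0, 0, 0]], [1, [0, 0, 0], [0, 0, 0]]]'

```text
time: 36.1
tcp_pos: [453.6, -177.4, -2.3]
tcp_rot: [0.977, -0.213, 0.001, -0.0]
force: [0.0, -0.2, -0.1]
gripper_width: 87.2
```

send_rows --force 45 --plan '[[0.6, [0, 0, 0], [0, 0, 0]], [0.6, [0, 0, 0], [0, 0, 0]], [0.6, [0, 0, 0], [0, 0, 0]], [0.6, [0, 0, 0], [0, 0, 0]], [0.6, [0, 0, 0], [0, 0, 0]], [0.6, [0, 0, 0], [0, 0, 0]], [0.6, [0, 0, 0], [0, 0, 0]], [0.6, [0, 0, 0], [0, 0, 0]], [0.6, [0, 0, 0], [0, 0, 0]]]'

```text
time: 36.85
tcp_pos: [453.1, -177.4, -2.8]
tcp_rot: [0.977, -0.213, 0.0, -0.0]
force: [-1.5, 0.6, 1.3]
gripper_width: 65.6
```

send_rows --plan '[[0.6, [0, 0, -2], [0, 0, 0]], [0.6, [0, 0, -4], [0, 0, 0]], [0.6, [0, 0, -8], [0, 0, 0]], [0.6, [0, 0, -10], [0, 0, 0]], [0.6, [0, 0, -10], [0, 0, 0]], [0.6, [0, 0, -6], [0, 0, 0]], [0.6, [0, 0, 0], [0, 0, 0]], [0.6, [0, 0, 0], [0, 0, 0]], [0.6, [0, 0, 0], [0, 0, 0]]]'

```text
time: 37.6
tcp_pos: [452.4, -177.3, 36.7]
tcp_rot: [0.977, -0.213, -0.001, -0.0]
force: [0.3, 0.4, -3.8]
gripper_width: 65.6
```

```bash
python3 -c "
from tipz import *
go(516.9,-358.9,0.2-11,20.85)
s=snap('scene','s18');cv2.imwrite('pics/s18c.png',cv2.resize(s['color'][220:360,160:320,::-1],None,fx=4,fy=4))"
```

```text
t 37.6 tcp [ 452.4 -177.3   36.7] theta -24.64 tilt [-0.001  0.    -1.   ] w 65.6 F [ 0.3  0.4 -3.8]
turn tool-z [-1.000e-02  7.000e-02 -4.549e+01]  shift now-frame [134.4 138.1  36.3]  shift after turn [ -4.4 192.6  36.5]
```

View pics/s18c.png

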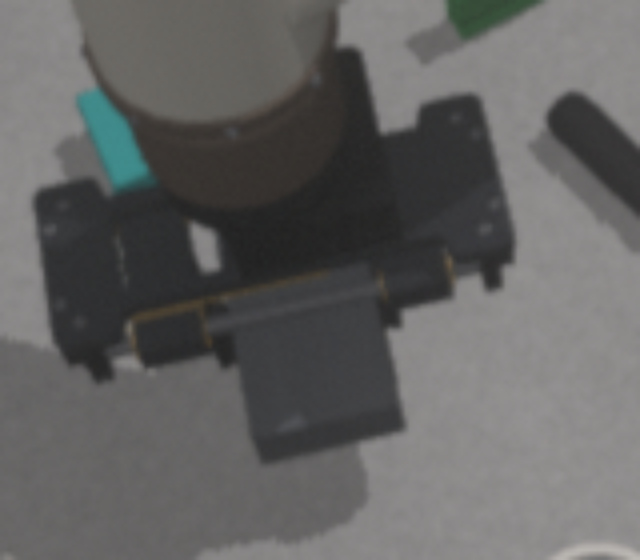

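send_rows --plan '[[0.6, [0, 0, 0], [0, 0, -2.5]], [0.6, [0, 0, 0], [0, 0, -5]], [0.6, [0, 0, 0], [0, 0, -5]], [0.6, [0, 0, 0], [0, 0, -5]], [0.6, [0, 0, 0], [0, 0, -5]], [0.6, [0, 0, 0], [0, 0, -5]], [0.6, [0, 0, 0], [0, 0, -5]], [0.6, [0, 0, 0], [0, 0, -5]], [0.6, [0, 0, 0], [0, 0, -5]], [0.6, [0, 0, 0], [0, 0, -3]], [0.6, [0, 0, 0], [0, 0, 0]]]'

```text
time: 38.57
tcp_pos: [452.5, -177.4, 36.4]
tcp_rot: [0.983, 0.182, -0.001, -0.0]
force: [0.0, 0.3, -3.9]
gripper_width: 65.5
```

send_rows --plan '[[0.6, [0, 8, 0], [0, 0, 0]], [0.6, [-0.4, 14, 0], [0, 0, 0]], [0.6, [-0.4, 16, 0], [0, 0, 0]], [0.6, [-0.4, 16, 0], [0, 0, 0]], [0.6, [-0.4, 16, 0], [0, 0, 0]], [0.6, [-0.4, 16, 0], [0, 0, 0]], [0.6, [-0.4, 16, 0], [0, 0, 0]], [0.6, [-0.4, 16, 0], [0, 0, 0]], [0.6, [-0.4, 16, 0], [0, 0, 0]], [0.6, [-0.4, 16, 0], [0, 0, 0]], [0.6, [-0.4, 16, 0], [0, 0, 0]], [0.6, [-0.4, 14, 0], [0, 0, 0]], [0.6, [0, 8, 0], [0, 0, 0]], [0.6, [0, 4, 0], [0, 0, 0]], [0.6, [0, 0, 0], [0, 0, 0]], [0.6, [0, 0, 0], [0, 0, 0]], [0.6, [0, 0, 0], [0, 0, 0]], [0.6, [0, 0, 0], [0, 0, 0]]]'

```text
time: 40.07
tcp_pos: [517.1, -357.7, 37.1]
tcp_rot: [0.983, 0.181, -0.0, -0.0]
force: [0.1, -0.1, -3.8]
gripper_width: 65.8
```

```bash
python3 -c "
from tipz import *
go(516.9,-358.9,0.2-11,20.85)
s=snap('scene','s19');cv2.imwrite('pics/s19c.png',cv2.resize(s['color'][310:470,80:270,::-1],None,fx=4,fy=3.7))
s=snap('top','t19');cv2.imwrite('pics/t19c.png',cv2.resize(s['color'][160:300,380:560,::-1],None,fx=4,fy=4))
"
```

```text
t 40.0667 tcp [ 517.1 -357.7   37.1] theta 20.91 tilt [-0.  0. -1.] w 65.8 F [ 0.1 -0.1 -3.8]
turn tool-z [-0.02  0.01  0.06]  shift now-frame [-0.6  1.1 36.9]  shift after turn [-0.6  1.1 36.9]
```

View pics/s19c.png

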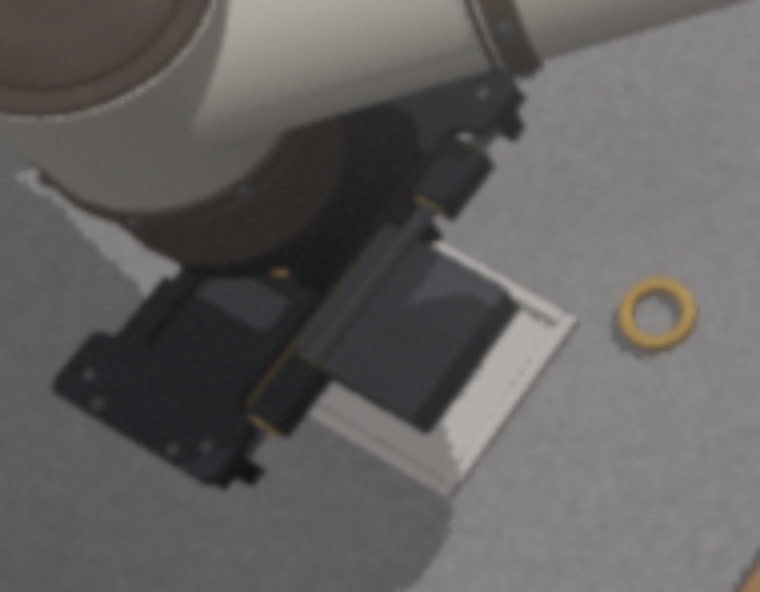

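View pics/t19c.png

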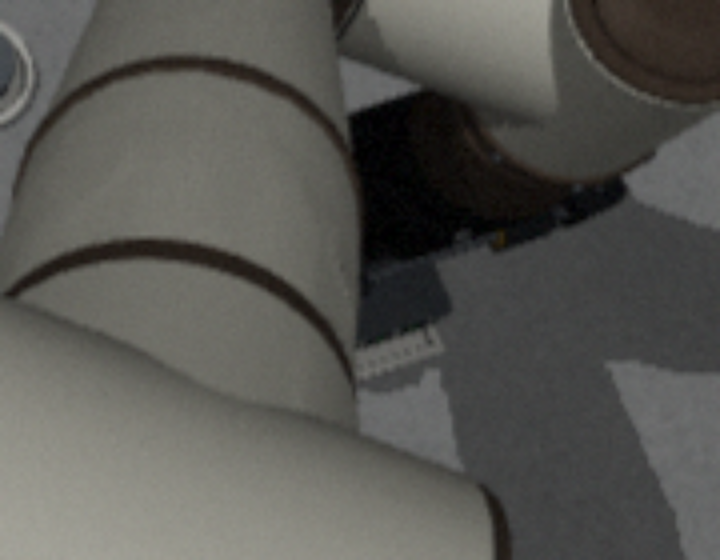

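Aligned over the tray with parallax as expected. I'll lower it.

send_rows --plan '[[0.6, [-0.5, 1, 6], [0, 0, 0]], [0.6, [0, 0, 9], [0, 0, 0]], [0.6, [0, 0, 9], [0, 0, 0]], [0.6, [0, 0, 6], [0, 0, 0]], [0.6, [0, 0, 3], [0, 0, 0]], [0.6, [0, 0, 0], [0, 0, 0]], [0.6, [0, 0, 0], [0, 0, 0]], [0.6, [0, 0, 0], [0, 0, 0]]]'

```text
time: 40.83
tcp_pos: [517.6, -359.7, 4.3]
tcp_rot: [0.983, 0.181, 0.0, 0.0]
force: [0.5, 0.1, -3.3]
gripper_width: 65.8
```

send_rows --plan '[[0.6, [0, 0, 1.5], [0, 0, 0]], [0.6, [0, 0, 0], [0, 0, 0]], [0.6, [0, 0, 0], [0, 0, 0]]]'

```text
time: 41.08
tcp_pos: [517.3, -359.5, 2.8]
tcp_rot: [0.983, 0.181, 0.0, 0.0]
force: [-0.2, -0.8, -3.1]
gripper_width: 65.8
```

send_rows --plan '[[0.6, [0, 0, 1], [0, 0, 0]], [0.6, [0, 0, 0], [0, 0, 0]], [0.6, [0, 0, 0], [0, 0, 0]]]'

```text
time: 41.33
tcp_pos: [517.2, -359.5, 1.5]
tcp_rot: [0.983, 0.181, -0.0, -0.0]
force: [-0.0, -1.1, -4.4]
gripper_width: 65.8
```

send_rows --plan '[[0.6, [0, 0, 1], [0, 0, 0]], [0.6, [0, 0, 0], [0, 0, 0]], [0.6, [0, 0, 0], [0, 0, 0]]]'

```text
time: 41.58
tcp_pos: [517.2, -359.5, 0.5]
tcp_rot: [0.983, 0.181, -0.0, -0.0]
force: [-0.8, -0.3, -3.6]
gripper_width: 65.5
```

send_rows --plan '[[0.6, [0, 0, 0.7], [0, 0, 0]], [0.6, [0, 0, 0], [0, 0, 0]], [0.6, [0, 0, 0], [0, 0, 0]]]'

```text
time: 41.83
tcp_pos: [517.3, -359.6, 0.3]
tcp_rot: [0.983, 0.181, 0.0, 0.0]
force: [-1.0, 1.1, -0.4]
gripper_width: 65.6
```

send_rows --plan '[[0.6, [0, 0, 0.6], [0, 0, 0]], [0.6, [0, 0, 0], [0, 0, 0]], [0.6, [0, 0, 0], [0, 0, 0]]]'

```text
time: 42.08
tcp_pos: [517.3, -359.6, 0.2]
tcp_rot: [0.983, 0.181, 0.0, 0.0]
force: [-1.5, 2.8, 5.8]
gripper_width: 65.7
```

Seated at the predicted height. Release.

send_rows --plan '[[1, [0, 0, 0], [0, 0, 0]], [1, [0, 0, 0], [0, 0, 0]], [1, [0, 0, 0], [0, 0, 0]], [1, [0, 0, 0], [0, 0, 0]], [1, [0, 0, 0], [0, 0, 0]], [1, [0, 0, -3], [0, 0, 0]], [1, [0, 0, -6], [0, 0, 0]], [1, [0, 0, -12], [0, 0, 0]], [1, [0, 0, -20], [0, 0, 0]], [1, [0, 0, -20], [0, 0, 0]], [1, [0, 0, -20], [0, 0, 0]], [1, [0, 0, -20], [0, 0, 0]], [1, [0, 0, -20], [0, 0, 0]], [1, [0, 0, -20], [0, 0, 0]], [1, [0, 0, -10], [0, 0, 0]], [1, [0, 0, 0], [0, 0, 0]], [1, [0, 0, 0], [0, 0, 0]], [1, [0, 0, 0], [0, 0, 0]], [1, [0, 0, 0], [0, 0, 0]]]'

```text
time: 43.67
tcp_pos: [516.4, -359.0, 148.6]
tcp_rot: [0.983, 0.181, -0.001, -0.001]
force: [0.5, -0.4, -1.0]
gripper_width: 86.9
```

```bash
python3 -c "
from tipz import *
for n in('scene','top'):
  w=world(snap(n,'f'+n))
  for nm,x,y,z,r in(('cart',520.7,360.1,43,45),('puck',630.3,-152.3,29,38),('adapter',639.6,141.6,35,55),('conv',516.9,-358.9,37,75)):
    m=(np.hypot(w[...,0]-x,w[...,1]-y)<r)&(abs(w[...,2]-z)<6)
    if m.sum()>50:
      A=np.c_[w[m][:,:2]-[x,y],np.ones(m.sum())];c=np.linalg.lstsq(A,w[m][:,2],rcond=None)[0]
      print(n,nm,m.sum(),'top z',np.median(w[m][:,2]).round(1),'slope',c[:2].round(3),rect(w[m][:,:2]),'tray',(x,y))
print(bot.sense()['time'],bot.sense()['qd'].round(3))
"
```

```text
scene cart 212 top z 43.4 slope [-0.038  0.091] (array([520.8, 360.4]), array([50.2, 21.7]), 14.6) tray (520.7, 360.1)
scene puck 532 top z 29.7 slope [-0.015  0.016] (array([ 629.9, -152.9]), array([44.8, 44.7]), -29.1) tray (630.3, -152.3)
scene adapter 864 top z 35.8 slope [0.002 0.02 ] (array([639.2, 140.7]), array([59. , 58.9]), 68.3) tray (639.6, 141.6)
scene conv 2543 top z 37.7 slope [-0.003  0.002] (array([ 517.8, -359.3]), array([111.6,  66.8]), 20.8) tray (516.9, -358.9)
top cart 179 top z 42.7 slope [-0.001 -0.005] (array([521.8, 361. ]), array([50.8, 19.2]), 14.4) tray (520.7, 360.1)
top puck 284 top z 28.7 slope [0.028 0.014] (array([ 629.3, -151.8]), array([45.1, 43.8]), -57.6) tray (630.3, -152.3)
top adapter 572 top z 34.7 slope [0.001 0.001] (array([638.8, 141.4]), array([58.1, 57.9]), -22.9) tray (639.6, 141.6)
43.7667 [ 0.002 -0.002  0.008  0.003 -0.     0.   ]
```

View pics/fscene.png

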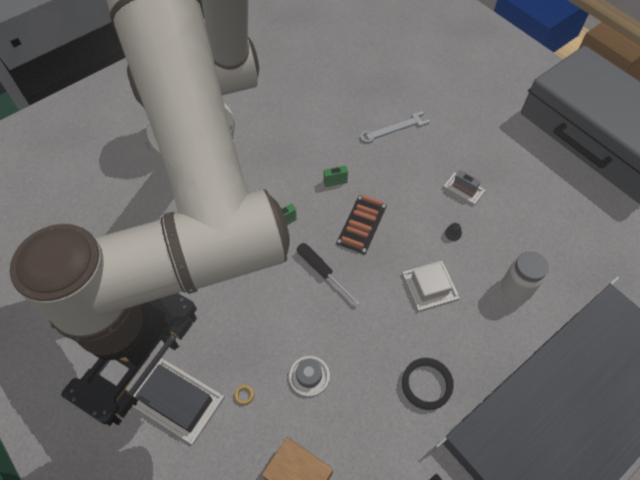

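All four parts sit within about 1.5 mm of their tray centres, at the right heights and level. The picture shows the cartridge at about (465,185), the adapter at (432,280), the antenna at (310,374) and the converter at (178,398), each inside its rim. The gripper is clear above. Handing in.

```bash
python3 -c "
from h import *
print(bot.hand_in())"
```

```text
the job is handed in; nothing more can be done
None
```

All four parts are in their trays and the job is handed in, at about 44 s of the 104 s allowed. I pulled the cartridge from its clip and stood it in the narrow tray. Then I took the stack apart from the top: antenna, adapter, converter. Each part was lowered until it touched the tray floor, then released before the next.

**Last checks:**
- **Position:** all four parts measured within about 1.5 mm of their tray centres.
- **Height:** their tops were at 43, 29, 35 and 37 mm, as expected for parts resting on the tray floors.
- **Level:** all read flat, with one exception. The scene camera showed a slope of about 0.09 on the cartridge's narrow top, but the top camera read it as flat. I put that down to pixels from the cartridge's side face.
- **Converter:** its final position comes from the scene camera only, because the arm blocked the top camera.
- **Robot:** the gripper was open and clear above the converter.

**What disagreed:** the reported TCP height did not match the cameras. The fingertips really stood about 27–28 mm higher than the stated TCP and overhang gave. My first grasp therefore closed on air above the cartridge; nothing moved. I measured the offset from the depth images and allowed for it from then on. Each part then touched its tray floor within about 1 mm of where I predicted.

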